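Pack a descaled travel iron onto its dock and lock it for carrying

TASK

The little steam iron has been descaled and must be made ready to carry to the sewing class: take the anti-scale rod out of the glass vial and push it fully down into the round opening near the iron's nose, and slide the steam selector on top of the handle all the way forward to its stop (dry). Then lift the iron by its handle and set it down gently, never letting it fall, on the sloping rest of its dock, nose uphill, flush on the slope with its heel tab against the heel stop, and after that slide the transport lock all the way across to its end stop, so that its bolt covers the heel tab. Do not shove the other sewing things about.

Things in the scene. Friction and masses are not known exactly. Their poses are not given: they have to be found in the camera images.
- iron: Loose compact cordless iron, grey plastic on a steel sole, 0.5-0.75 kg, standing level on a grey mat 12 mm thick. Origin: underside of the sole, mid-length; x to the nose, y left, z up. Sole x -107 to 107 mm, 96 wide as far as x -20, then tapering, 7 thick; heel tab x -123 to -107, 30 wide, 8 thick. Body top z 48. Balances near x -20.
- iron_handle (a point): Middle of the iron's handle, at (-25, 0, 99) mm in the iron's frame: a straight bar along x, x -88 to +44 mm, 30 mm wide (y), z 86 to 112 mm, free under its middle down to z 48. Axes as the iron's.
- iron_opening (a point): Mouth centre of the opening for the anti-scale rod, at (68, 0, 54) mm in the iron's frame: a funnel 15 mm wide that narrows over 6 mm to a 9 mm hole, 45 mm deep in all, straight down, in a round grey boss 26 mm across that stands 6 mm above the body. Axes as the iron's; z points out of the hole.
- steam (a joint): Steam selector on top of the handle's front half: 0 = rearmost, grows towards the nose, 0.024 m = front end stop (dry); starts at 0 to 0.006. Friction about 1 N, stays where it is left.
- steam_grip (a point): Middle of the dark selector block, 12 mm (x) by 16 mm (y) by 16 mm tall; its underside is 1.5 mm above the handle's top, its middle at z = 121.5 mm in the iron's frame and at x = 6 mm plus the joint's travel. Moves along the iron's x.
- vial: Fixed glass soaking vial, 60 mm tall, foot 48 mm across narrowing to a neck 19 mm across with a 10 mm bore. Origin: centre of its underside. Holds the rod upright.
- rod: Loose anti-scale rod, 15 g: steel stem 6 mm across, 46 mm long, tapered tip, below a dark collar 18 mm across, 3 mm thick, topped by a round grip 14 mm across, 3 to 28 mm up. Origin: centre of the collar's underside, which rests on the vial's rim (60 mm above the table) and, when home, on the iron's boss. z along the rod, tip to grip.
- rod_tip (a point): Lower tip of the rod, 46 mm below the rod's origin.
- dock: Fixed dock (300 x 146 mm foot) with a wedge-shaped top that rises 25 degrees away from its front end. Origin: on the table, centre of the foot; x points to the high end, y left, z up. Top of the wedge is 134 mm high.
- rest: The dock's slope, 25 deg. Origin: on the slope at the heel stop's foot, mid-width, at (-72, 0, 38) mm in the dock's frame; x uphill, y left, z square out of the slope. Heel stop x -9 to -1, 11 mm high; side guides x 43 to 127, 17 mm high, 54 mm either side, leaning out. Iron home: axes along these, origin at x 122 to 123 mm, y 0, z 0. The iron does not slide down by itself.
- lock (a joint): Transport lock at the dock's low end: 0 = open, bolt clear of the heel tab; grows as it slides to the rest's -y; 0.036 m = end stop, bolt over the heel tab; starts at 0 to 0.006. Friction about 1.5 N, stays where left. An iron that is not home can block it.
- lock_grip (a point): Middle of the lock's dark upright grip, 30 (x) by 12 (y) by 26 mm (z 22 to 48), at (-37, 34 minus travel, 39) mm in the rest's frame. Its flat steel bolt, 14 mm wide, z 13 to 18, reaches uphill to x 12. The docked iron's handle leans over it: rear end at rest x 34, z 86 to 112.
- spool_red: Loose red thread spool, upright, 31 mm across, 50 mm tall; origin at its underside. Leave alone.
- spool_white: Loose white thread spool, upright, 31 mm across, 50 mm tall. Leave alone.
- spool_green: Loose green thread spool, upright, 31 mm across, 50 mm tall. Leave alone.
- tape: Loose round brown tape measure, 58 mm across, 17 mm tall; origin at its underside. Leave alone.
- shears: Loose black dressmaker's shears, 250 mm long, 12 mm thick; origin at the screw. Leave alone.
- snips: Loose small brass scissors, 115 mm long. Leave alone.
- ripper: Loose capped seam ripper, 96 mm long, 12 mm thick. Leave alone.
Things that resemble listed ones, but are neither listed nor needed, are in the scene too. Leave any orange or purple look-alike of the iron alone.

How it is judged:
By the outcome, as a careful person would: the job done as asked, in the order asked, and still so for the second after the job is handed in, with the robot touching nothing.
It also fails if it takes over 72 s, if anything falls off the work surface, if the arm or the gripper's body presses on something with over 40 N, if the wrist force passes 120 N, or if a joint passes its speed limit or range.

ROBOT

A 6-joint arm with a two-finger parallel gripper is mounted at the origin on the work surface. World frame = base frame: x ahead of the robot, y to its left, z up, the work surface at z = 0. Lengths are in mm, angles in rad, forces in N, time in s.
With the tool pointing down it reaches from about 325 to 850 mm from the base axis. Payload 4.4 kg.
Tool frame: the origin (TCP) lies at the very end of the fingers, on their centre line; the grasp point (between the pads) lies arm.pinch_z behind it (arm.pinch_z is the distance from the TCP to the grasp point, in mm); z points along the fingers, y is the line along which they close (so a half turn about z gives the same grasp; the last joint's range is limited). The gripper opens to 94 mm and grips with 3 to 60 N. Pads are 16 mm wide; open, the fingers measure 119 mm over their backs; the gripper's body (75 mm by 177 mm) begins 78 mm behind the grasp point.
Start: joints at [1.04, 0.207, 1.542, -0, 1.393, -0.15], TCP at [213.716, 533.81, 205.447] pointing down, gripper open.
Joint ranges: [-2.73, 2.73], [-0.86, 2.22], [0.23, 2.46], [-1.11, 4.25], [0.08, 2.63], [-2.82, 2.82]. Speed limits (rad/s): [2.79, 2.79, 3.14, 3.14, 3.14, 3.14].

INTERFACE

Orientations are given as a rotation vector (axis times angle).
In Python, from workcell import arm gives the robot as it stands.
- The arm moves only by the tool jog_arm, never from a script. Its arguments are lists of equal length, an entry for each row: "offset": the shift along the tool's x, y, z in mm, a list of three; "yaw": the turn about the tool's z in rad. In form: {"offset": [[x, y, z], ...], "yaw": [yaw, ...]}. A call has 1 to 8 rows; each row shifts and turns the commanded pose from where the row before left it, along the tool's axes as they then stand; what a row does not reach is not made up. A row lasts 1/8 s, in which the tool goes at most 62.5 mm and 10.7 degrees, less where a joint would pass 70% of its speed; a pose out of reach is approached as far as the arm can. A call with a gripper value outside its range is refused whole. "grip" is the opening, from -1 (shut) to 1 (fully open), set as the call begins (left out, the last holds). The fingers move at their own pace and stop on an object; "newtons" is the grip in N (left out, the last holds). Time passes only in rows, so rows that do not move let the fingers close. It gives the time, the measured TCP pose, the force, the opening and the grip force at its end, in the units of the state.
- arm.read_state(): the state, without advancing time (a new reading comes with each control period).
- arm.capture(name): name is "scene" or "top" or "wrist"; returns the picture (480x640x3 uint8, red, green, blue); there is no depth.
- arm.camera_params(name): a dict with "fovy" (degrees; the focal length in pixels is half the picture's height over the tangent of half this angle, whatever the lens; pixels are square), "cx", "cy" (the principal point, pixels), "R" (3x3) and "t" (3): a world point X has camera coordinates R X + t; the wrist camera has in their place "mount" (4x4, takes a point from camera to tool coordinates, whose origin is the TCP and whose axes are the flange's). Camera axes: x right, y down, z forward; pixel columns grow to the right and rows downward; lengths in mm; the calibration is good to about 2 mm. A picture is of the moment at which its call begins: read the wrist's pose just before it. camera_params takes no time and is no camera call.
- arm.job_done(): hands the job in; it is judged then, once.
The state is a dict: "time_s": time; "q": joint angles; "joint_velocities": joint speeds; "effort": joint torques, N m; "tool_pos": TCP position; "orientation": TCP orientation; "wrist_force": force on the tool from outside, world axes, zero at the start; "wrist_torque": the same for the moment, N m; "opening": finger opening in mm; "gripper_force": force on a finger pad.
Only numpy, scipy, OpenCV 4.12 (cv2) and the standard library are available. Lean on these libraries where they do the work, as an engineer would, in place of code of your own. Each camera call takes 0.05 s, during which the arm holds its last target. There are 200 camera calls.

## Working session

There is one attempt and no reset: what is moved stays moved. The work goes in short steps, Python scripts to look and compute and a tool call to move; the robot and the scene stay as the last step left them, time stands still between calls to the robot, and variables do not carry over. Pictures are saved under pics/ and viewed, at most 10 in all, crops included, and the job is handed in when it is done.

Besides the shell and the picture viewer there is one more tool, called after ">>>" as name(argument=value, ...), one argument or row to a line, values as JSON. jog_arm: Moves the arm, as the interface text tells. Its arguments: {"type":"object","properties":{"offset":{"type":"array"},"yaw":{"type":"array"},"grip":{"type":"number"},"newtons":{"type":"number"}},"required":["offset","yaw"]}

```bash
ls; mkdir -p pics
cat > h.py <<'E'
import numpy as np, cv2
from workcell import arm
from scipy.spatial.transform import Rotation as Ro
def cam(name):
    p=arm.camera_params(name); f=240/np.tan(np.radians(p["fovy"])/2)
    if "mount" in p:
        s=arm.read_state(); T=np.eye(4); T[:3,:3]=Ro.from_rotvec(s["orientation"]).as_matrix(); T[:3,3]=s["tool_pos"]
        M=T@np.array(p["mount"]); R=M[:3,:3].T; t=-R@M[:3,3]
    else: R=np.array(p["R"]); t=np.array(p["t"])
    return f,p["cx"],p["cy"],R,t
def ray(c,uv):
    f,cx,cy,R,t=c; d=R.T@np.array([(uv[0]-cx)/f,(uv[1]-cy)/f,1]); return -R.T@t,d
def onz(c,uv,z):
    o,d=ray(c,uv); return o+d*(z-o[2])/d[2]
def proj(c,X):
    f,cx,cy,R,t=c; x=R@np.array(X,float)+t; return np.array([cx+f*x[0]/x[2],cy+f*x[1]/x[2]])
def tri(c1,a,c2,b):
    o1,d1=ray(c1,a);o2,d2=ray(c2,b)
    s=np.linalg.lstsq(np.c_[d1,-d2],o2-o1,rcond=None)[0]
    p,q=o1+d1*s[0],o2+d2*s[1]; return (p+q)/2,np.linalg.norm(p-q)
def snap(name,fn):
    c=cam(name); im=arm.capture(name); cv2.imwrite("pics/"+fn,im[:,:,::-1]); return c,im
E
python3 - <<'E'
from h import *
for n in("scene","top"):
    c,im=snap(n,n+"0.png"); print(n,arm.camera_params(n))
print(arm.camera_params("wrist"),arm.pinch_z); print(arm.read_state())
E
```

```text
pics
scene {'fovy': 46.46114986678707, 'cx': 318.7703485419109, 'cy': 240.13813391267905, 'R': array([[-0.71731571,  0.69669848, -0.0083308 ],
       [ 0.40215989,  0.40423781, -0.82149815],
       [-0.56896889, -0.59262384, -0.57015031]]), 't': array([ 403.79447034,  -78.70790545, 1622.72165304])}
top {'fovy': 45.62904015992229, 'cx': 317.88496114220175, 'cy': 237.09781201026124, 'R': array([[ 0.01417221, -0.99975581,  0.01695489],
       [-0.99566156, -0.01566965, -0.09171983],
       [ 0.09196311, -0.01558146, -0.9956405 ]]), 't': array([ -91.80716483,  519.97850915, 1806.5538549 ])}
{'fovy': 63.571604029162835, 'cx': 322.8564991097674, 'cy': 239.00494500036507, 'mount': array([[ 4.20409392e-04, -9.66460363e-01, -2.56815479e-01,
         7.41653945e+01],
       [ 9.99998965e-01,  5.29600144e-05,  1.43770618e-03,
        -8.58498291e-03],
       [-1.37588509e-03, -2.56815818e-01,  9.66459385e-01,
        -1.78266156e+02],
       [ 0.00000000e+00,  0.00000000e+00,  0.00000000e+00,
         1.00000000e+00]])} 18.8
{'time_s': 0.1, 'q': array([ 1.03949061e+00,  2.07348993e-01,  1.54279537e+00, -6.08598369e-06,
        1.39351700e+00, -1.50503890e-01]), 'joint_velocities': array([-0.00033355, -0.00300226, -0.00210081, -0.00232002, -0.00146911,
       -0.00139383]), 'effort': array([ 1.48741101e-04, -3.71861207e+01, -2.82294184e+01,  7.01354211e-02,
        3.10272595e-02, -6.21889126e-05]), 'tool_pos': array([213.34689138, 533.16711007, 204.40632525]), 'orientation': array([-5.94422728e-01, -3.08414442e+00,  3.06499538e-03]), 'wrist_force': array([-0.49638575,  0.20011239,  0.15617722]), 'wrist_torque': array([ 0.00824524,  0.00553321, -0.0101056 ]), 'gripper_force': 0.0, 'opening': 94.10155971796644}
```

View pics/scene0.png

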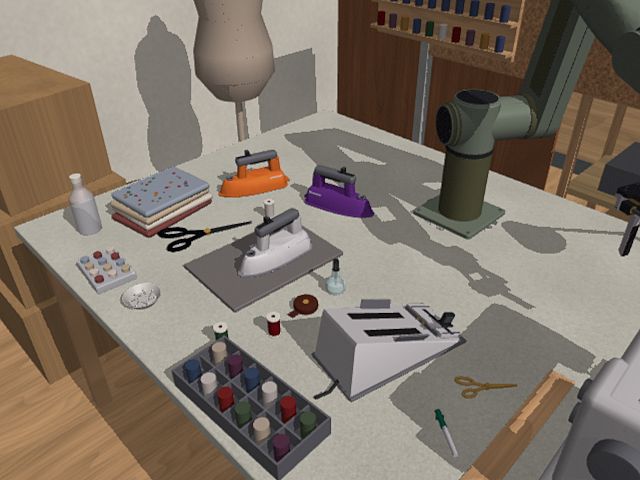

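View pics/top0.png

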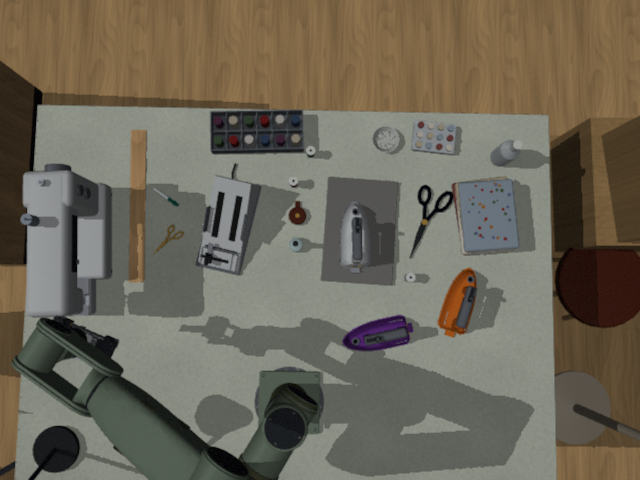

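The scene shows three irons: orange (255,175), purple (338,190), and grey-white (275,250) on the grey mat. In the top view they are at (462,300), (378,333) and (355,238). By the description I choose the grey one on the mat. The vial with the rod is at top (296,244) and the dock at top (228,225). The red, white and green spools, and spool look-alikes in the tray, stand near the dock.

Run:
```python
from h import *
t=cam("top"); s=cam("scene")
for n,uv,z in [("vial",(296,244),75),("iron top",(355,238),112),("iron ends a",(356,204),55),("b",(355,270),55),("dock hi",(236,180),134),("dock lo",(218,268),20),("spoolA",(293,182),50),("spoolW",(411,278),50),("mat",(361,231),12)]:
    print(n,onz(t,uv,z).round(0))
im1=cv2.imread("pics/top0.png");im2=cv2.imread("pics/scene0.png")
a=cv2.resize(im1[150:300,190:420],None,fx=3,fy=3,interpolation=cv2.INTER_CUBIC)
cv2.imwrite("pics/topc.png",a); 
b=cv2.resize(im2[190:400,220:470],None,fx=3,fy=2.8,interpolation=cv2.INTER_CUBIC)
cv2.imwrite("pics/scc.png",b)
print(Ro.from_rotvec(arm.read_state()["orientation"]).as_matrix().round(3))
```

```text
vial [494. -15.  75.]
iron top [ 512. -196.  112.]
iron ends a [ 626. -203.   55.]
b [ 416. -202.   55.]
dock hi [681. 169. 134.]
dock lo [418. 233.  20.]
spoolA [694.  -2.  50.]
spoolW [ 394. -379.   50.]
mat [ 544. -224.   12.]
[[-0.928  0.372 -0.001]
 [ 0.372  0.928 -0.002]
 [ 0.    -0.002 -1.   ]]
```

View pics/topc.png

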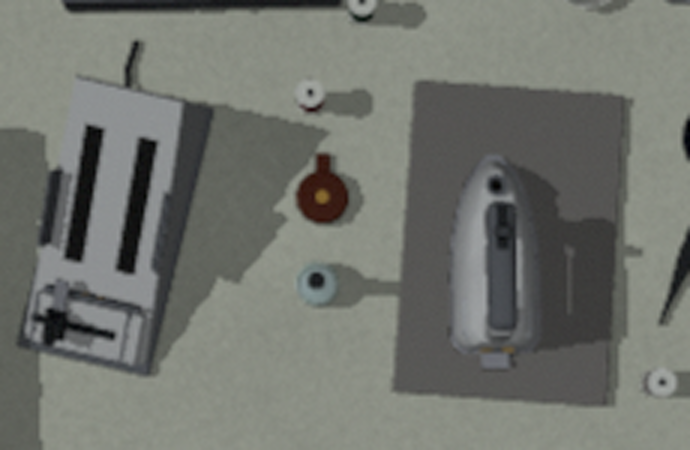

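The close crop confirms the choice. The iron is grey on the mat, its hole is near the far (+x) end at crop (495,185), the selector is at (505,225) and the heel tab at (495,360). The vial and rod are at (317,284). The dock's low end and lock (50,328) face the robot.

>>> jog_arm(
  offset=[
    [0, 0, -10],
    [0, 0, -10],
    [0, 0, -10],
    [-24, -45, -3],
    [-24, -45, -3],
    [-24, -45, -3],
    [-24, -45, -3],
    [-24, -45, -3],
  ],
  yaw=[-0.127, -0.127, -0.127, 0, 0, 0, 0, 0],
)

```text
time_s: 1.1
tool_pos: [334.0, 307.2, 250.1]
orientation: [0.001, -3.141, 0.001]
wrist_force: [-0.6, -0.5, -0.6]
opening: 93.9
gripper_force: 0.0
```

>>> jog_arm(
  offset=[
    [-24, -45, -3],
    [-24, -45, -3],
    [-24, -45, -3],
    [-24, -45, -3],
    [-24, -45, -3],
    [-24, -45, -3],
    [-24, -45, -3],
    [-24, -45, -3],
  ],
  yaw=[0, 0, 0, 0, 0, 0, 0, 0],
)

```text
time_s: 2.1
tool_pos: [526.1, -52.6, 274.0]
orientation: [-0.0, -3.141, -0.001]
wrist_force: [0.5, -0.6, 0.3]
opening: 94.2
gripper_force: 0.0
```

>>> jog_arm(
  offset=[
    [-20, -48, 0],
    [0, 0, 0],
  ],
  yaw=[0, 0],
)

```text
time_s: 2.35
tool_pos: [546.2, -102.1, 273.3]
orientation: [-0.007, -3.14, 0.0]
wrist_force: [0.5, 1.2, -0.4]
opening: 94.0
gripper_force: 0.0
```

Run:
```python
from h import *
s=arm.read_state(); print(s["time_s"],s["tool_pos"],s["orientation"],s["joint_velocities"].max())
c,im=snap("wrist","w1.png")
```

```text
2.35 [ 546.19029847 -102.13877707  273.31470423] [-6.92012984e-03 -3.13998562e+00  1.05805092e-04] 0.05130576914364303
```

View pics/w1.png

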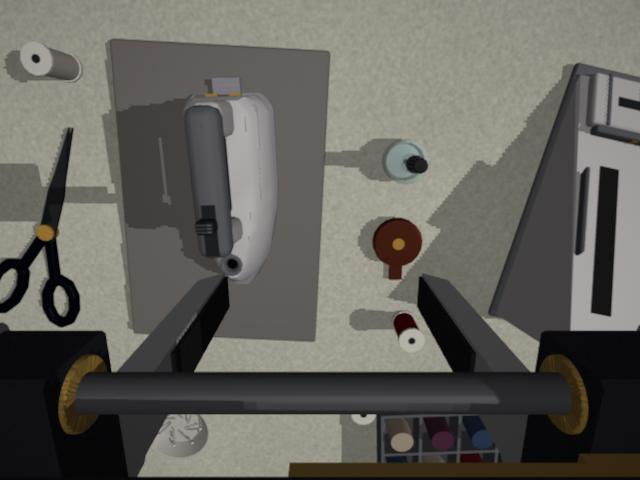

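The wrist picture shows the rod cap at (417,164), the vial at (406,160), the iron's hole at (231,265), the selector at (206,228) and the heel tab at (226,87). The red spool is at (408,335) and the tape at (397,243).

```bash
cat >> h.py <<'E'
def dark(im,u,v,r,th):
    g=cv2.cvtColor(im,cv2.COLOR_RGB2GRAY)[v-r:v+r,u-r:u+r]; n,l,st,ce=cv2.connectedComponentsWithStats((g<th).astype(np.uint8))
    return [(ce[i]+[u-r,v-r],st[i].tolist()) for i in range(1,n) if st[i][4]>15]
E
python3 - <<'E'
from h import *
im=cv2.imread("pics/w1.png")[:,:,::-1]; c=cam("wrist")
for x in dark(im,417,164,18,60): print("rod",x)
for x in dark(im,231,265,12,60): print("hole",x)
print("rod@88",onz(c,(418,164),88),"hole@66",onz(c,(231.5,265),66),"tab@20",onz(c,(226,86),20))
for X in [(494,-15,88)]: print(proj(c,X))
t=cam("top"); print("top rod",onz(t,(295.7,244.5),88), "hole",onz(t,(355,211.7),66),"tab",onz(t,(355.2,270.3),20))
g=cv2.cvtColor(im,cv2.COLOR_RGB2GRAY)
print(g[156:172,405:430])
E
```

```text
rod (array([415.99312715, 164.3161512 ]), [7, 10, 21, 17, 291])
hole (array([232.15702479, 264.01652893]), [7, 5, 13, 13, 121])
rod@88 [496.32478289 -11.56191402  88.        ] hole@66 [ 601.54572868 -195.48451884   66.        ] tab@20 [ 420.35146018 -200.29803398   20.        ]
[414.43014195 161.44959642]
top rod [491.37903135 -14.74844971  88.        ] hole [ 599.73818231 -199.27462647   66.        ] tab [ 416.77712616 -205.18064597   20.        ]
[[128 128 129 126 121 110  80  42  27  29  32  33  36  56  78  98 110 114
  122 147 161 162 162 157 155]
 [129 128 131 110  77  42  21  21  19  21  27  29  31  40  46  66  81  95
  112 143 160 162 163 157 154]
 [118 120 117  77  30  24  26  25  22  21  20  20  24  34  36  32  34  55
   83 132 158 164 165 160 157]
 [ 88  92  74  39  21  21  23  25  26  29  27  16  18  21  25  27  27  29
   45  93 131 154 165 163 160]
 [ 64  55  31  20  20  15  10  16  19  25  26  22  27  31  32  33  33  33
   32  44  73 122 158 163 158]
 [ 63  44  23  23  24  21  17  15  12  12  16  27  32  32  33  32  33  34
   34  33  36  81 141 158 153]
 [ 63  42  23  23
[... 333 characters left out ...]
11  23  30  32  32  32  32  32  31  33
   33  33  34  35  61 125 150]
 [105  58  21  24  26  25  27  23  17  24  31  31  31  32  31  31  33  32
   32  33  34  35  70 131 153]
 [121  80  30  18  17  18  26  26  19  22  29  30  31  30  30  32  31  31
   33  33  33  34  83 138 155]
 [126  98  49  19  19  16  16  14  14  19  28  29  30  30  30  30  32  32
   31  32  33  38 103 143 153]
 [125 108  63  26  19  22  23  19  15  16  23  29  29  29  30  29  30  31
   31  32  32  68 126 149 153]
 [124 116  95  67  37  24  25  29  28  21  22  26  28  29  29  30  30  31
   31  31  59 114 146 153 153]
 [131 126 120 106  77  43  22  23  29  23  19  20  25  27  29  29  30  30
   30  61 113 145 155 155 155]]
```

>>> jog_arm(
  offset=[
    [16, 30, 40],
    [16, 30, 40],
    [16, 31, 43],
    [0, 0, 0],
  ],
  yaw=[0, 0, 0, 0],
  grip=-0.3,
)

```text
time_s: 2.9
tool_pos: [492.0, -4.4, 147.1]
orientation: [0.007, -3.131, -0.004]
wrist_force: [-0.2, -0.3, 0.2]
opening: 57.5
gripper_force: 0.0
```

Run:
```python
from h import *
s=arm.read_state(); print(s["time_s"],s["tool_pos"],s["opening"])
c,im=snap("wrist","w2.png")
R=Ro.from_rotvec(s["orientation"]).as_matrix()
print("tcp px",proj(c,s["tool_pos"]))
e=proj(c,[497,-11,88]).round().astype(int); print(e)
for x in dark(im,e[0],e[1],40,60): print(x)
```

```text
2.9 [491.97976538  -4.42396852 147.11218492] 57.54025684743127
tcp px [322.63046459 291.25549693]
[312 264]
(array([311.5      , 259.8003413]), [28, 21, 24, 31, 586])
```

View pics/w2.png

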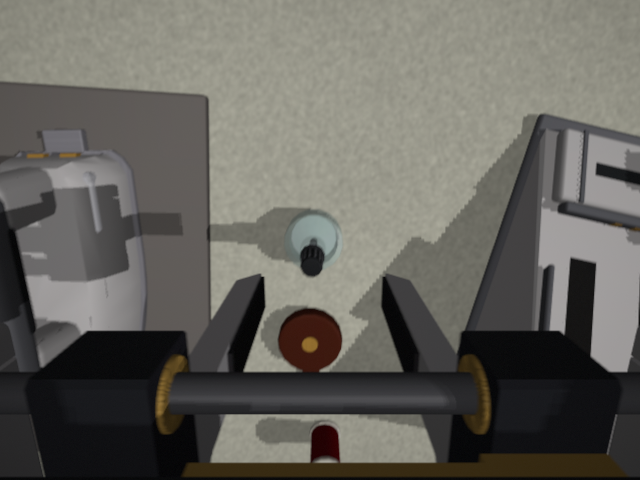

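The rod cap's top face is at (312,265), matching the estimate of world (497,-11). I'll let the arm settle, then re-read.

>>> jog_arm(
  offset=[
    [0, 0, 0],
    [0, 0, 0],
  ],
  yaw=[0, 0],
)

```text
time_s: 3.2
tool_pos: [500.1, -9.1, 153.7]
orientation: [0.001, 3.137, -0.002]
wrist_force: [-0.0, 0.2, 0.9]
opening: 34.5
gripper_force: 0.0
```

Run:
```python
from h import *
s=arm.read_state(); print(s["time_s"],s["tool_pos"],s["orientation"],s["opening"])
c,im=snap("wrist","w3.png")
e=proj(c,[497,-11,88]).round().astype(int); print(e)
for p,st in dark(im,e[0],e[1],40,60):
  u=st[0]+e[0]-40+st[2]/2; v=st[1]+e[1]-40+st[3]-st[2]/2*.93; print(u,v,onz(c,(u,v),88))
```

```text
3.2 [500.0584323   -9.06800592 153.72702632] [ 8.33782067e-04  3.13697941e+00 -1.59995815e-03] 34.49952396306441
[320 248]
320.0 247.84 [497.12347928 -10.806254    88.        ]
284.5 284.745 [523.02802525 -34.76416689  88.        ]
```

>>> jog_arm(
  offset=[
    [0.6, -2.5, 25],
    [0, 0, 25],
    [0, 0, 20],
    [0, 0, 10],
    [0, 0, 5],
    [0, 0, 0],
    [0, 0, 0],
  ],
  yaw=[0, 0, 0, 0, 0, 0, 0],
)

```text
time_s: 4.12
tool_pos: [498.0, -10.8, 67.3]
orientation: [-0.0, 3.14, -0.001]
wrist_force: [0.3, -0.1, -0.3]
opening: 33.2
gripper_force: 0.0
```

>>> jog_arm(
  offset=[
    [0, 0, 0],
    [0, 0, 0],
    [0, 0, 0],
    [0, 0, 0],
  ],
  yaw=[0, 0, 0, 0],
  grip=-1,
  newtons=15,
)

```text
time_s: 4.62
tool_pos: [497.4, -10.6, 66.7]
orientation: [-0.0, 3.141, -0.0]
wrist_force: [-0.5, -0.2, 1.5]
opening: 13.5
gripper_force: 15.0
```

>>> jog_arm(
  offset=[
    [0, 0, -25],
    [0, 0, -44],
    [-26, -30, 0],
    [-26, -41, 0],
    [-26, -41, 0],
    [-26, -41, 0],
    [0, 0, 0],
    [0, 0, 0],
  ],
  yaw=[0, 0, 0, 0, 0, 0, 0, 0],
)

```text
time_s: 5.62
tool_pos: [600.5, -163.1, 134.7]
orientation: [-0.0, -3.14, -0.002]
wrist_force: [-0.4, 0.4, 0.5]
opening: 13.3
gripper_force: 15.0
```

>>> jog_arm(
  offset=[
    [0, 0, 0],
    [0, 0, 0],
  ],
  yaw=[0, 0],
)

```text
time_s: 5.88
tool_pos: [600.9, -162.4, 135.5]
orientation: [0.002, -3.141, -0.0]
wrist_force: [0.2, -0.4, 0.6]
opening: 13.4
gripper_force: 15.0
```

Run:
```python
from h import *
s=arm.read_state(); print(s["time_s"],s["tool_pos"],s["orientation"],s["opening"])
c,im=snap("wrist","w4.png")
p=s["tool_pos"]; print("tip px",proj(c,p-[0,0,52.7]))
e=proj(c,[601.5,-195.5,66]).round().astype(int); print(e)
for q,st in dark(im,e[0],e[1],30,60): print(q,st,onz(c,q,64))
print("tab z20", proj(c,[420,-200,20]))
```

```text
5.875 [ 600.85233738 -162.44514982  135.54872879] [ 2.40950631e-03 -3.14135496e+00 -2.68394918e-04] 13.40105569406851
tip px [322.54929659 258.63278024]
[273 252]
[250.84158416 227.5990099 ] [0, 0, 17, 13, 202] [ 585.42015774 -209.93916873   64.        ]
[267.93333333 250.4877193 ] [13, 20, 23, 18, 285] [ 601.21098448 -199.16988063   64.        ]
tab z20 [266.24638409 -30.87959125]
```

View pics/w4.png

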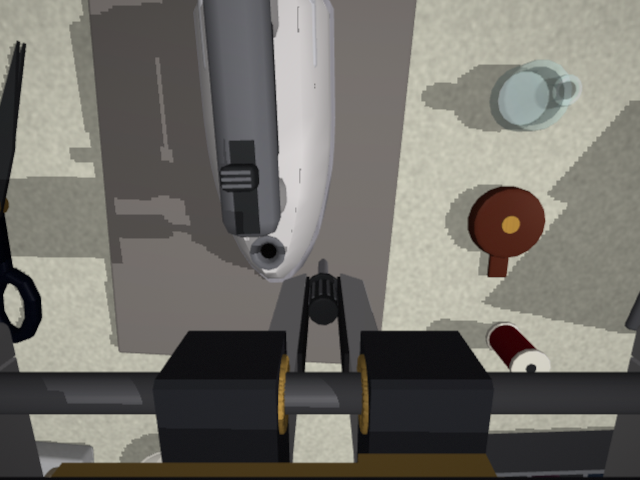

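The picture shows the hole at about (268,251), the rod tip at (323,262) hanging straight, and the selector at (238,178) near its rear end.

Run:
```python
from h import *
im=cv2.imread("pics/w4.png")[:,:,::-1]; c=cam("wrist")
for th in (20,30,45,60):
  for q,st in dark(im,268,251,13,th): print(th,q,st,onz(c,q,60),onz(c,q,66))
g=cv2.cvtColor(im,cv2.COLOR_RGB2GRAY); print(g[238:266:2,252:286:2])
print(g[256:272,314:332])
```

```text
20 [268.13953488 250.45930233] [6, 6, 15, 14, 172] [ 602.57153137 -199.84150236   60.        ] [ 600.78089039 -198.96852345   66.        ]
30 [268.16304348 250.35326087] [5, 5, 17, 15, 184] [ 602.49588    -199.82281955   60.        ] [ 600.70702654 -198.95028208   66.        ]
45 [267.78181818 250.23181818] [3, 5, 19, 16, 220] [ 602.4096495  -200.08040702   60.        ] [ 600.62283351 -199.20178321   66.        ]
60 [267.93333333 250.4877193 ] [1, 4, 23, 18, 285] [ 602.59199949 -199.98317195   60.        ] [ 600.80087489 -199.10684563   66.        ]
[[140 139 133 101 103 105 106 104 106 107 109 107 122 194 200 200 200]
 [139 132 101 102 102 100  97  92  92  95  97 101 108 107 192 200 200]
 [132  99 102 101  96  90  80  64  59  69  76  88  99 107 121 191 200]
 [ 99  99 102 100  86  57  29   9   4  10  29  65  86  97 105 125 200]
 [ 70  67  62  50  40  18   3   5   5   6   4  27  54  76  85  92 154]
 [ 70  66  58  43  34   5   5   4   4   7   4   4  40  62  67  69 101]
 [ 69  66  55  44  27   5   6   4   5   4   6   5  27  58  66  68  79]
 [ 69  64  53  63  54   6   7   6   6   6   6  
[... 951 characters left out ...]
 82  99 111 114 114 114]
 [114 114 114 113  86  61  62  62  62  62  68  75  82  97 109 113 113 114]
 [113 113 113 113  83  59  61  62  61  62  67  75  81  96 110 113 114 114]
 [113 113 113 113  82  59  61  62  62  63  68  75  82  94 108 113 113 113]
 [113 113 113 108  78  59  62  62  63  63  68  75  82  92 108 114 113 113]
 [113 113 113 103  75  59  61  62  63  63  68  75  82  92 107 113 113 113]
 [113 113 113 103  74  59  62  62  62  63  68  75  81  92 107 113 113 114]
 [113 113 113 104  75  59  61  62  62  64  69  76  81  91 107 113 114 114]
 [112 113 113 104  75  59  61  62  63  64  70  75  81  89 107 113 113 113]
 [113 113 113 103  75  60  62  62  63  63  69  75  81  87 106 113 113 113]]
```

>>> jog_arm(
  offset=[
    [-0.7, -19, 0],
    [-1, -18.4, 0],
    [0, 0, 0],
    [0, 0, 8],
    [0, 0, 8],
    [0, 0, 6],
    [0, 0, 6],
    [0, 0, 6],
  ],
  yaw=[0, 0, 0, 0, 0, 0, 0, 0],
)

```text
time_s: 6.92
tool_pos: [602.8, -200.6, 100.9]
orientation: [0.001, -3.141, -0.001]
wrist_force: [-0.6, 0.9, 0.7]
opening: 13.4
gripper_force: 15.0
```

Run:
```python
from h import *
s=arm.read_state(); print(s["time_s"],s["tool_pos"],s["opening"],s["wrist_force"],s["wrist_torque"])
c,im=snap("wrist","w5.png")
cv2.imwrite("pics/w5c.png",cv2.resize(im[120:360,160:480,::-1],None,fx=2,fy=2))
```

```text
6.925 [ 602.75624252 -200.64094025  100.93830136] 13.410130793262226 [-0.5684546   0.88208995  0.73142137] [ 0.08902067  0.14860718 -0.01435678]
```

View pics/w5c.png

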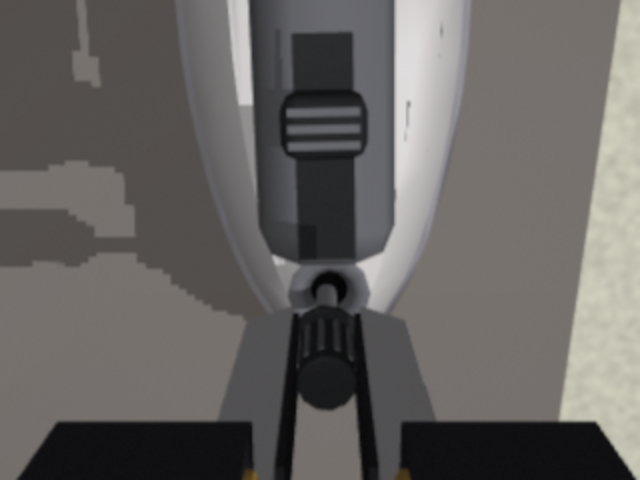

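The stem is inside the opening, so I push it home.

>>> jog_arm(
  offset=[
    [0, 0, 7],
    [0, 0, 7],
    [0, 0, 6],
    [0, 0, 5],
    [0, 0, 3],
    [0, 0, 2],
    [0, 0, 0],
  ],
  yaw=[0, 0, 0, 0, 0, 0, 0],
)

```text
time_s: 7.85
tool_pos: [603.1, -200.9, 73.1]
orientation: [-0.0, 3.141, 0.0]
wrist_force: [-5.0, 2.2, 8.3]
opening: 13.8
gripper_force: 15.0
```

Run:
```python
from h import *
s=arm.read_state(); print(s["time_s"],s["tool_pos"],s["opening"],s["wrist_force"],s["wrist_torque"])
```

```text
7.85 [ 603.11940669 -200.93195644   73.13238326] 13.779538686437302 [-4.98469161  2.23989218  8.26550679] [0.48948396 0.92409797 0.05395775]
```

>>> jog_arm(
  offset=[
    [0, 0, 1],
    [0, 0, 0],
  ],
  yaw=[0, 0],
)

```text
time_s: 8.1
tool_pos: [603.4, -201.0, 73.0]
orientation: [-0.001, 3.141, -0.0]
wrist_force: [-5.8, 2.2, 11.3]
opening: 13.9
gripper_force: 15.0
```

>>> jog_arm(
  offset=[
    [0, 0, 0],
    [0, 0, 0],
    [0, 0, -15],
    [0, 0, -25],
    [0, 0, 0],
  ],
  yaw=[0, 0, 0, 0, 0],
  grip=-0.4,
)

```text
time_s: 8.72
tool_pos: [605.4, -202.2, 113.8]
orientation: [-0.0, 3.136, -0.005]
wrist_force: [0.6, 0.3, -0.0]
opening: 28.1
gripper_force: 0.0
```

>>> jog_arm(
  offset=[
    [0, 0, 0],
    [0, 0, 0],
    [0, 0, 7],
    [0, 0, 5],
    [0, 0, 3],
    [0, 0, 2],
    [0, 0, 0],
  ],
  yaw=[0, 0, 0, 0, 0, 0, 0],
  grip=-1,
)

```text
time_s: 9.6
tool_pos: [604.2, -201.6, 94.9]
orientation: [-0.0, 3.139, -0.002]
wrist_force: [-0.2, -0.2, 4.5]
opening: 0.6
gripper_force: 2.3
```

>>> jog_arm(
  offset=[
    [0, 0, 2],
    [0, 0, 2],
    [0, 0, 0],
  ],
  yaw=[0, 0, 0],
)

```text
time_s: 9.98
tool_pos: [606.4, -202.7, 94.3]
orientation: [-0.0, 3.134, -0.006]
wrist_force: [-0.1, -0.2, 13.6]
opening: 0.6
gripper_force: 7.0
```

>>> jog_arm(
  offset=[
    [0, 0, -20],
    [0, 0, -40],
    [0, 0, -20],
    [20, 0, 0],
    [0, 0, 0],
    [0, 0, 0],
  ],
  yaw=[0, 0, 0, 0, 0, 0],
)

```text
time_s: 10.72
tool_pos: [582.9, -200.8, 168.8]
orientation: [0.0, -3.141, -0.001]
wrist_force: [-0.2, -0.6, -0.1]
opening: 0.4
gripper_force: 0.0
```

Run:
```python
from h import *
s=arm.read_state(); print(s["time_s"],s["tool_pos"],s["orientation"],s["opening"],s["wrist_force"])
c,im=snap("wrist","w6.png")
```

```text
10.725 [ 582.88171197 -200.81125405  168.76867449] [ 1.10838479e-04 -3.14084265e+00 -9.63759427e-04] 0.4019799086158154 [-0.18234131 -0.58397074 -0.13339654]
```

View pics/w6.png

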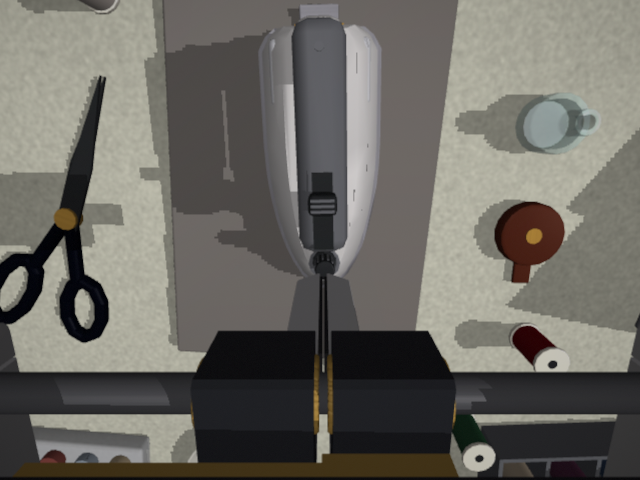

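The rod sits in the boss at (322,260). The selector is at (322,205), still at the rear, and the handle runs from (320,20) to (322,248). The neighbours are undisturbed.

Run:
```python
from h import *
im=cv2.imread("pics/w6.png")[:,:,::-1]; c=cam("wrist")
g=cv2.cvtColor(im,cv2.COLOR_RGB2GRAY).astype(int)
L=[]
for v in range(60,170,10):
    r=g[v]; l=320
    while abs(r[l-3]-r[l])<25: l-=1
    q=320
    while abs(r[q+3]-r[q])<25: q+=1
    a=onz(c,(l-1,v),124-8);b=onz(c,(q+1,v),124-8); L.append((a+b)/2); print(v,l,q,((a+b)/2).round(1),(b-a)[1].round(1))
L=np.array(L); k=np.polyfit(L[:,0],L[:,1],1); print("yaw deg",np.degrees(np.arctan(k[0])),"y at 577",np.polyval(k,530))
print(g[190:225:1,322]); print(g[196:216:3,300:345])
for uv,z in (((322,205),141.5),((322,248.5),120),((320,18),124)): print(uv,onz(c,uv,z))
```

```text
60 295 343 [ 468.5 -202.8  116. ] 27.5
70 295 343 [ 473.6 -202.8  116. ] 27.7
80 295 343 [ 478.7 -202.9  116. ] 27.8
90 296 343 [ 484.  -202.6  116. ] 27.4
100 297 343 [ 489.3 -202.3  116. ] 27.1
110 297 343 [ 494.6 -202.3  116. ] 27.2
120 297 343 [ 500.  -202.3  116. ] 27.4
130 298 344 [ 505.5 -201.8  116. ] 27.6
140 298 344 [ 511.1 -201.8  116. ] 27.7
150 299 344 [ 516.7 -201.5  116. ] 27.3
160 299 344 [ 522.4 -201.5  116. ] 27.5
yaw deg 1.6591812990132393 y at 577 -201.2151043664086
[37 29 17 14 17 20 26 31 34 62 87 93 73 38 46 75 93 80 53 34 61 86 93 70
 26 23 28 35 35 35 35 35 35 35 35]
[[48 52 55 55 56 57 59 58 46 26 16 19 25 27 27 27 27 27 26 26 26 26 26 27
  25 27 26 27 26 27 27 26 26 27 26 39 74 91 94 93 93 93 93 92 88]
 [47 52 53 56 56 56 58 52 32 19 40 49 51 52 52 53 53 53 53 59 61 61 62 62
  61 61 61 62 62 62 68 72 71 71 55 36 45 81 95 94 94 94 93 92 88]
 [48 52 54 55 57 57 59 45 25 20 60 74 75 76 75 76 76 76 76 77 74 72 73 72
  72 72 72 72 73 71 72 67 63 62 52 38 41 81 94 94 93 94 93 93 88]
 [47 52 54 55 56 57 57 49 28 19 48 67 71 71 72 71 72 72 71 71 72 74 75 75
  75 75 76 76 76 75 76 76 78 80 59 38 30 78 94 94 93 94 93 93 88]
 [47 51 54 55 56 56 58 50 30 19 40 54 59 61 61 61 61 61 61 61 61 56 53 52
  53 52 53 53 53 52 52 52 52 46 38 35 30 78 94 94 93 94 94 93 89]
 [46 51 55 58 61 64 67 65 40 19 56 75 79 80 80 80 80 80 80 80 80 84 86 86
  87 86 87 87 86 86 86 87 91 92 75 46 53 85 93 94 94 94 93 93 89]
 [45 50 54 58 60 63 67 69 73 57 37 33 33 36 38 38 37 37 37 38 31 27 26 27
  26 26 27 27 26 25 25 23 25 40 44 64 88 95 94 94 94 93 93 93 89]]
(322, 205) [ 544.65221315 -201.17906461  141.5       ]
(322, 248.5) [ 575.23696824 -201.18488122  120.        ]
(320, 18) [ 449.85020317 -202.21731241  124.        ]
```

>>> jog_arm(
  offset=[
    [31, -0.6, 0],
    [31, 0, 0],
    [0, 0, 15],
    [0, 0, 15],
    [0, 0, 9],
    [0, 0, 0],
  ],
  yaw=[0, 0, 0, 0, 0, 0],
)

```text
time_s: 11.52
tool_pos: [520.7, -201.1, 128.7]
orientation: [0.001, -3.139, -0.002]
wrist_force: [-0.1, 0.1, -0.7]
opening: 0.6
gripper_force: 0.0
```

>>> jog_arm(
  offset=[
    [-5, 0, 0],
    [-5, 0, 0],
    [-5, 0, 0],
    [-4, 0, 0],
    [0, 0, 0],
  ],
  yaw=[0, 0, 0, 0, 0],
)

```text
time_s: 12.15
tool_pos: [540.6, -201.7, 130.6]
orientation: [-0.001, 3.141, -0.001]
wrist_force: [-0.7, 0.6, 0.1]
opening: 0.4
gripper_force: 0.0
```

>>> jog_arm(
  offset=[
    [-4, 0, 0],
    [-3, 0, 0],
    [-2, 0, 0],
    [0, 0, 0],
  ],
  yaw=[0, 0, 0, 0],
)

```text
time_s: 12.65
tool_pos: [548.6, -201.5, 130.4]
orientation: [0.001, -3.14, -0.0]
wrist_force: [-2.9, -0.3, 2.0]
opening: 0.5
gripper_force: 1.3
```

>>> jog_arm(
  offset=[
    [-1.5, 0, 0],
    [0, 0, 0],
  ],
  yaw=[0, 0],
)

```text
time_s: 12.9
tool_pos: [549.2, -201.5, 130.4]
orientation: [0.0, -3.139, -0.001]
wrist_force: [-4.8, 0.8, 2.8]
opening: 0.4
gripper_force: 2.7
```

>>> jog_arm(
  offset=[
    [-1.5, 0, 0],
    [0, 0, 0],
  ],
  yaw=[0, 0],
)

```text
time_s: 13.15
tool_pos: [550.6, -201.4, 130.4]
orientation: [0.0, -3.139, -0.001]
wrist_force: [-4.7, 1.8, 4.0]
opening: 0.5
gripper_force: 2.6
```

>>> jog_arm(
  offset=[
    [-1.5, 0, 0],
    [0, 0, 0],
  ],
  yaw=[0, 0],
)

```text
time_s: 13.4
tool_pos: [552.1, -201.3, 130.3]
orientation: [0.0, -3.138, -0.001]
wrist_force: [-6.3, 0.7, 3.7]
opening: 0.6
gripper_force: 2.8
```

>>> jog_arm(
  offset=[
    [8, 0, 0],
    [0, 0, -20],
    [0, 0, -20],
    [0, 0, 0],
    [0, 0, 0],
  ],
  yaw=[0, 0, 0, 0, 0],
)

```text
time_s: 14.02
tool_pos: [545.2, -201.5, 169.8]
orientation: [0.0, -3.141, -0.0]
wrist_force: [-0.1, -0.2, -0.3]
opening: 0.3
gripper_force: 0.0
```

Run:
```python
from h import *
s=arm.read_state(); print(s["time_s"],s["tool_pos"],s["orientation"],s["wrist_force"])
c,im=snap("wrist","w7.png")
g=cv2.cvtColor(im,cv2.COLOR_RGB2GRAY)
for X in ([565,-201,141.5],[535+24,-201,141.5],[535+36,-201,141.5],[579,-201,120],[604,-201,94]): print(X,proj(c,X).round(1))
t=arm.capture("top"); cv2.imwrite("pics/top1.png",t[:,:,::-1])
a=cv2.resize(im[:300,200:450,::-1],None,fx=1.6,fy=2); b=cv2.resize(t[150:300,330:390,::-1],None,fx=4,fy=4)
cv2.imwrite("pics/w7c.png",np.hstack([a,b]))
```

```text
14.025 [ 545.24213802 -201.49145522  169.78356434] [ 2.46645940e-04 -3.14148533e+00 -4.12898915e-04] [-0.05965544 -0.18232178 -0.31129797]
[565, -201, 141.5] [323.4 304.2]
[559, -201, 141.5] [323.4 294.5]
[571, -201, 141.5] [323.4 313.7]
[579, -201, 120] [323.3 310.2]
[604, -201, 94] [323.2 326.4]
```

View pics/w7c.png

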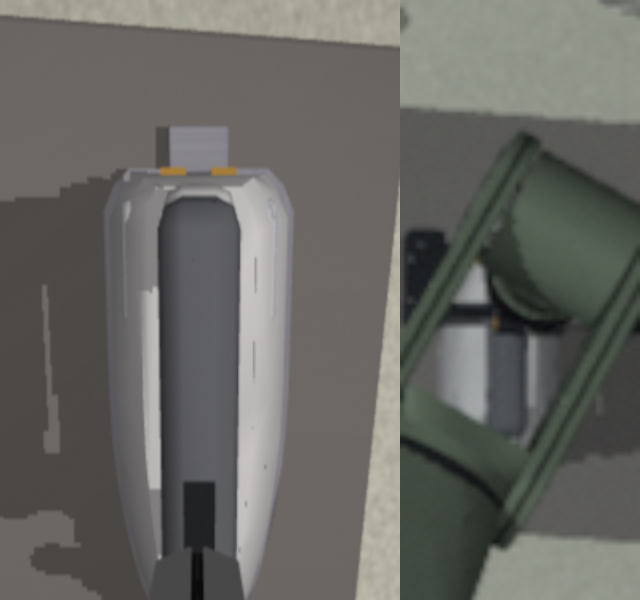

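The heel tab's rear edge is at about pixel (324,63), and the fingers hide the selector. I'll step forward and measure the selector numerically.

>>> jog_arm(
  offset=[
    [-25, 0, 0],
    [-25, 0, 0],
    [0, 0, 0],
    [0, 0, 0],
  ],
  yaw=[0, 0, 0, 0],
)

```text
time_s: 14.62
tool_pos: [594.4, -201.3, 169.4]
orientation: [0.0, -3.139, -0.001]
wrist_force: [-0.2, 0.8, 0.3]
opening: 0.0
gripper_force: 0.0
```

Run:
```python
from h import *
o=cv2.imread("pics/w7.png",0)
s=arm.read_state(); print(s["time_s"],s["tool_pos"],s["orientation"])
c,im=snap("wrist","w8.png"); g=cv2.cvtColor(im,cv2.COLOR_RGB2GRAY)
e=proj(c,[563,-201,141.5]); print(e, "handle front",proj(c,[577,-201,120]))
u=int(e[0]); print("col",int(e[1])-45,g[int(e[1])-45:int(e[1])+45,u-2])
print("row",u-25,g[int(e[1]),u-25:u+25])
print("tab profile (w7)",o[50:100,324])
```

```text
14.625 [ 594.4320889  -201.31489888  169.44112922] [ 4.29397678e-04 -3.13948694e+00 -1.26764098e-03]
[323.15655877 217.4663812 ] handle front [323.03489076 232.98151102]
col 172 [37 37 37 36 36 37 37 37 37 37 36 37 36 36 36 35 35 37 36 36 36 37 36 37
 36 35 36 36 36 36 36 35 35 35 35 35 31 24 22 17 13 14 15 20 26 32 33 52
 80 92 75 43 44 75 92 80 52 34 61 86 85 58 26 26 50 60 68 61 26 27 29 32
 32 29 26 39 39 21 27 36 39 39 38 37 36 37 35 35 34 35]
row 298 [155 121  66  44  48  50  53  54  54  55  57  58  39  19  19  23  27  30
  31  31  29  31  31  32  30  30  29  31  30  29  30  29  30  29  28  28
  30  29  31  24  71  92  94  93  93  93  93  90  83  77]
tab profile (w7) [103 103 103 103 103 103 104 103 104 103 103 104 106 120 134 135 134 133
 135 134 133 136 137 137 137 134 134 133 134 134 133 132 132 132 131 119
  94  90 106 114 116 111 108 121 138 153 162 139  87  58]
```

Run:
```python
from h import *
c=cam("wrist"); print("sel",onz(c,(322,225.2),141.5))
im=cv2.imread("pics/w8.png"); g=cv2.cvtColor(im,cv2.COLOR_BGR2GRAY)
print("tab px now row (z20)",proj(c,[412,-203,20]))
# handle front end / rod in w8 : column profile
print(g[230:275,322]); 
# w7 pose for tab
p=arm.camera_params("wrist"); f=240/np.tan(np.radians(p["fovy"])/2)
T=np.eye(4); T[:3,:3]=Ro.from_rotvec([2.46645940e-04,-3.14148533,-4.1e-4]).as_matrix(); T[:3,3]=[545.242,-201.491,169.784]
M=T@np.array(p["mount"]); R=M[:3,:3].T; c7=(f,p["cx"],p["cy"],R,-R@M[:3,3])
print("tab rear",onz(c7,(324.3,62.5),20), "body rear",onz(c7,(324,84),19))
o=cv2.imread("pics/w7.png",0)
L=[]
for v in range(110,230,10):
    r=o[v].astype(int); l=q=324
    while abs(r[l-3]-r[l])<22: l-=1
    while abs(r[q+3]-r[q])<22: q+=1
    L.append((onz(c7,(l-1,v),116)+onz(c7,(q+1,v),116))/2)
L=np.array(L); k=np.polyfit(L[:,0],L[:,1],1); print("yaw",np.degrees(np.arctan(k[0])),"y@535",np.polyval(k,535), np.std(L[:,1]-np.polyval(k,L[:,0])))
```

```text
sel [ 567.28962503 -201.70332777  141.5       ]
tab px now row (z20) [320.27611167 -13.52648481]
[ 61  86  84  59  27  26  51  59  68  60  25  28  28  38  43  39  37  66
  62  24  32  40  40  40  40  38  38  36  35  36  35  35  34  34  34  34
  32  53 140 176 143 107  97  96  91]
tab rear [ 415.60187261 -200.08988262   20.        ] body rear [ 431.19875127 -200.29910973   19.        ]
yaw 0.1406505216795541 y@535 -200.48423308307258 0.10882691715205463
```

Run:
```python
from h import *
p=arm.camera_params("wrist"); f=240/np.tan(np.radians(p["fovy"])/2)
def cm(pos,rv):
    T=np.eye(4); T[:3,:3]=Ro.from_rotvec(rv).as_matrix(); T[:3,3]=pos
    M=T@np.array(p["mount"]); R=M[:3,:3].T; return (f,p["cx"],p["cy"],R,-R@M[:3,3])
c6=cm([582.882,-200.811,168.769],[1.1e-4,-3.14084,-9.6e-4]); c8=cam("wrist")
for n,c,r in (("w6",c6,240),("w8",c8,235)):
    g=cv2.imread(f"pics/{n}.png",0)
    for u in (318,322,326): print(n,u,g[r:r+50,u].tolist())
    print([ (v,onz(c,(322,v),94)[0].round(1)) for v in (255,260,265,268,270,275,280)])
    print(proj(c,[538.6+75,-200,94]), proj(c,[538.6+36,-200,141.5]))
```

```text
w6 318 [33, 34, 34, 34, 34, 34, 33, 33, 35, 43, 53, 42, 23, 25, 26, 26, 28, 31, 31, 31, 30, 35, 30, 21, 29, 34, 35, 35, 35, 35, 34, 34, 33, 56, 72, 72, 72, 72, 72, 73, 72, 73, 73, 72, 73, 72, 72, 73, 72, 72]
w6 322 [33, 34, 34, 34, 34, 33, 33, 34, 33, 43, 51, 42, 26, 31, 34, 33, 38, 40, 51, 48, 26, 23, 34, 38, 38, 37, 38, 36, 36, 35, 34, 34, 34, 34, 33, 33, 28, 18, 18, 58, 66, 48, 43, 40, 42, 51, 55, 53, 48, 45]
w6 326 [34, 34, 34, 34, 34, 34, 33, 34, 34, 47, 54, 46, 36, 31, 25, 25, 23, 22, 21, 22, 17, 26, 36, 38, 39, 38, 38, 36, 36, 35, 35, 35, 34, 42, 47, 47, 41, 32, 32, 31, 27, 22, 22, 21, 22, 22, 19, 20, 19, 20]
[(255, np.float64(587.3)), (260, np.float64(590.9)), (265, np.float64(594.5)), (268, np.float64(596.7)), (270, np.float64(598.2)), (275, np.float64(601.8)), (280, np.float64(605.5))]
[323.62439809 290.82996426] [324.02042364 258.45018055]
w8 318 [26, 49, 58, 62, 71, 62, 40, 24, 27, 27, 28, 29, 28, 29, 32, 30, 23, 27, 35, 37, 36, 35, 36, 35, 34, 34, 34, 33, 34, 31, 48, 126, 167, 156, 124, 96, 86, 85, 78, 73, 73, 72, 72, 72, 72, 72, 72, 72, 72, 72]
w8 322 [25, 51, 59, 68, 59, 24, 27, 28, 37, 43, 39, 37, 66, 62, 23, 31, 39, 39, 39, 39, 37, 37, 35, 35, 35, 34, 34, 33, 34, 33, 33, 31, 53, 140, 176, 143, 106, 97, 96, 90, 99, 90, 55, 55, 50, 45, 46, 45, 45, 45]
w8 326 [25, 51, 60, 69, 62, 31, 36, 37, 33, 29, 25, 24, 21, 20, 21, 31, 38, 39, 39, 37, 37, 36, 36, 35, 35, 35, 35, 34, 34, 34, 33, 33, 31, 134, 175, 143, 111, 111, 106, 94, 97, 80, 33, 32, 31, 26, 20, 22, 21, 22]
[(255, np.float64(599.0)), (260, np.float64(602.6)), (265, np.float64(606.2)), (268, np.float64(608.4)), (270, np.float64(609.9)), (275, np.float64(613.6)), (280, np.float64(617.3))]
[324.46734669 275.06344827] [325.09039053 238.1385627 ]
```

>>> jog_arm(
  offset=[
    [-5, 50, -20],
    [-5, 50, -20],
    [-5, 50, -20],
    [-5, 50, -20],
    [-5, 50, -20],
    [-5, 50, -20],
    [-5, 50, -20],
    [-5, 46, 0],
  ],
  yaw=[0, 0, 0, 0, 0, 0, 0, 0],
)

```text
time_s: 15.68
tool_pos: [635.8, 195.9, 313.4]
orientation: [-0.0, 3.137, 0.001]
wrist_force: [0.4, -0.2, 0.6]
opening: 0.3
gripper_force: 0.0
```

>>> jog_arm(
  offset=[
    [0, 0, 0],
    [0, 0, 0],
    [0, 0, 0],
  ],
  yaw=[0, 0, 0],
)

```text
time_s: 16.05
tool_pos: [635.2, 192.7, 310.2]
orientation: [-0.003, -3.141, 0.001]
wrist_force: [-0.1, -0.9, 0.5]
opening: 0.6
gripper_force: 0.0
```

Run:
```python
from h import *
s=arm.read_state(); print(s["time_s"],s["tool_pos"],s["orientation"]); np.save("d1.npy",np.r_[s["tool_pos"],s["orientation"]])
c,im=snap("wrist","d1.png")
```

```text
16.05 [635.18848277 192.67733432 310.15268923] [-2.86585429e-03 -3.14084867e+00  9.16636000e-04]
```

>>> jog_arm(
  offset=[
    [50, 0, 0],
    [50, 0, 0],
    [0, 0, 0],
    [0, 0, 0],
    [0, 0, 0],
  ],
  yaw=[0, 0, 0, 0, 0],
)

```text
time_s: 16.73
tool_pos: [536.9, 193.9, 310.9]
orientation: [0.002, 3.14, 0.0]
wrist_force: [0.8, 0.4, 0.2]
opening: 0.6
gripper_force: 0.0
```

Run:
```python
from h import *
s=arm.read_state(); print(s["time_s"],s["tool_pos"],s["orientation"]); np.save("d2.npy",np.r_[s["tool_pos"],s["orientation"]])
c,im=snap("wrist","d2.png")
a=cv2.imread("pics/d1.png"); b=cv2.imread("pics/d2.png")
m=np.hstack([a[0:300,120:520],b[0:300,120:520]]); cv2.imwrite("pics/m.png",cv2.resize(m,(800,300)))
```

```text
16.725 [536.85270504 193.92274846 310.90407789] [1.54837522e-03 3.14017482e+00 2.42038647e-04]
```

View pics/m.png

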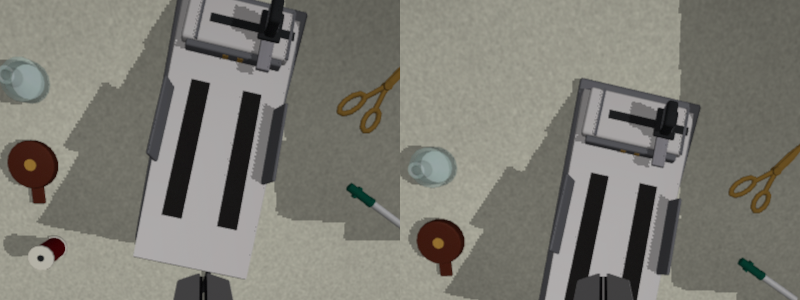

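The montage shows the dock in both views. In the left half (d1) the high-end edge runs (135,256)-(245,278), with the slots and side guides at (160,118) and (268,145). In the right half (d2) the low foot corners are (580,80) and (699,105), the dark lock grip is at (668,115), and its bolt ends at (660,165). The lock is open.

```bash
cat >> h.py <<'E'
def camat(fn):
    a=np.load(fn); p=arm.camera_params("wrist"); f=240/np.tan(np.radians(p["fovy"])/2)
    T=np.eye(4); T[:3,:3]=Ro.from_rotvec(a[3:]).as_matrix(); T[:3,3]=a[:3]
    M=T@np.array(p["mount"]); R=M[:3,:3].T; return (f,p["cx"],p["cy"],R,-R@M[:3,3])
E
python3 - <<'E'
from h import *
c1,c2=camat("d1.npy"),camat("d2.npy")
for z in (134,): a,b=onz(c1,(255,256),z),onz(c1,(365,278),z); print("hi",z,a.round(1),b.round(1),(a+b)/2,np.hypot(*(a-b)[:2]), np.degrees(np.arctan2(*( (b-a)[[1,0]])))-90)
for z in (0,12,20,26): a,b=onz(c2,(300,80),z),onz(c2,(419,105),z); print("lo",z,a.round(1),b.round(1),((a+b)/2).round(1),np.hypot(*(a-b)[:2]),np.degrees(np.arctan2(*( (b-a)[[1,0]])))-90)
# slots: threshold & minAreaRect
for n in("d1","d2"):
    g=cv2.imread(f"pics/{n}.png",0); m=(g<50).astype(np.uint8)
    m[275:]=0
    k,l,st,ce=cv2.connectedComponentsWithStats(m)
    for i in range(1,k):
        if st[i][4]>150 and 200<ce[i][0]<460:
            r=cv2.minAreaRect(np.argwhere(l==i)[:,::-1].astype(np.float32)); print(n,ce[i].round(1),st[i],cv2.boxPoints(r).round(1).tolist())
g=cv2.imread("pics/d2.png",0); print(g[70:115:2,300:310]); print(g[95:120:2,410:425])
E
```

```text
hi 134 [672.  127.9 134. ] [694.6 233.8 134. ] [683.26371019 180.85134378 134.        ] 108.36157179655731 -12.028467158459321
lo 0 [399.5 167.6   0. ] [427.5 309.6   0. ] [413.5 238.6   0. ] 144.69560307061053 -11.141687909618739
lo 12 [401.  168.3  12. ] [428.3 306.8  12. ] [414.7 237.5  12. ] 141.1452588945768 -11.141687909618753
lo 20 [402.1 168.7  20. ] [428.9 304.9  20. ] [415.5 236.8  20. ] 138.778362777221 -11.141687909618753
lo 26 [402.8 169.   26. ] [429.3 303.5  26. ] [416.1 236.3  26. ] 137.0031906892042 -11.141687909618753
d1 [381.1  22.8] [ 331    0   79   43 1248] [[329.3999938964844, 11.699999809265137], [402.6000061035156, -2.0], [410.3999938964844, 39.70000076293945], [337.29998779296875, 53.400001525878906]]
d1 [324.   50.9] [306  45  37  13 163] [[305.1000061035156, 48.599998474121094], [306.1000061035156, 44.5], [342.8999938964844, 53.20000076293945], [341.8999938964844, 57.29999923706055]]
d1 [305.7 149.1] [ 283   80   46  138 2534] [[282.20001220703125, 213.60000610351562], [310.6000061035156, 79.0], [329.1000061035156, 82.9000015258789], [300.70001220703125, 2
[... 2203 characters left out ...]
7 107]
 [108 106 106 106 107 108 107 106 105 104 103 104 105 104 103]
 [104 105 106 109 110 110 106 103 103 104 106 107 105 103 103]
 [ 56  67  73  85  90  96  96  98 101 104 108 111 108 104 102]
 [ 57  56  56  55  55  54  54  52  55  65  97 108 106 103 101]
 [ 61  57  57  58  58  57  57  57  56  50  71  97 103 103 102]
 [ 60  57  57  57  57  56  56  57  54  52  81  99 104 104 104]
 [ 58  57  57  56  56  56  57  56  50  62  93 105 106 105 103]
 [ 98  93  91  74  60  56  56  53  52  90 104 103 103 103 102]
 [133 112 109  79  57  57  56  50  67  94 101 101 104 105 104]
 [162 133 103  74  57  57  53  49  89 106 107 107 106 105 104]
 [163 163 115  63  57  55  49  73  98 107 109 110 110 108 105]]
```

Run:
```python
from h import *
c1,c2=camat("d1.npy"),camat("d2.npy")
for n,c in (("d1",c1),("d2",c2)):
    im=cv2.imread(f"pics/{n}.png"); g=cv2.cvtColor(im,cv2.COLOR_BGR2GRAY)
    r0=38 if n=="d1" else 138
    for u in (305,318,330,342): print(n,u,r0,g[r0:r0+34,u].tolist())
print("tri slotL top",tri(c1,(319.9,81),c2,(319.8,174.6)),"slotR",tri(c1,(371.9,92.9),c2,(367.9,185.1)))
print("tri R guide low end",tri(c1,(399.6,104.2),c2,(393.5,198.2)))
```

```text
d1 305 38 [81, 72, 58, 53, 68, 73, 64, 61, 60, 55, 81, 123, 151, 161, 161, 161, 161, 161, 161, 162, 162, 162, 162, 162, 162, 162, 162, 163, 163, 163, 162, 163, 163, 163]
d1 318 38 [140, 129, 95, 72, 77, 79, 79, 77, 69, 54, 39, 36, 33, 33, 80, 137, 161, 161, 162, 161, 162, 161, 162, 162, 162, 162, 162, 163, 163, 163, 163, 163, 163, 163]
d1 330 38 [159, 157, 151, 143, 125, 92, 73, 78, 79, 79, 77, 68, 51, 38, 35, 35, 33, 104, 152, 162, 161, 162, 162, 162, 162, 162, 162, 162, 163, 163, 163, 163, 163, 163]
d1 342 38 [159, 159, 159, 160, 157, 150, 141, 119, 89, 75, 78, 78, 79, 76, 65, 47, 47, 48, 44, 50, 96, 144, 162, 162, 162, 162, 162, 162, 162, 162, 162, 163, 163, 163]
d2 305 138 [83, 77, 70, 65, 62, 92, 145, 167, 168, 167, 168, 167, 168, 167, 168, 167, 167, 168, 168, 168, 168, 168, 168, 168, 168, 169, 168, 168, 168, 168, 168, 169, 169, 169]
d2 318 138 [75, 81, 83, 84, 80, 66, 45, 37, 74, 138, 168, 167, 167, 167, 168, 168, 168, 168, 168, 168, 168, 168, 168, 168, 168, 168, 168, 168, 168, 168, 169, 169, 169, 169]
d2 330 138 [143, 111, 80, 80, 81, 82, 82, 77, 59, 40, 36, 109, 158, 167, 167, 168, 168, 167, 168, 168, 168, 168, 168, 168, 168, 168, 168, 168, 168, 169, 168, 168, 169, 168]
d2 342 138 [165, 161, 154, 136, 97, 74, 81, 82, 84, 81, 70, 66, 65, 58, 106, 154, 168, 167, 167, 168, 167, 167, 168, 168, 168, 167, 168, 168, 167, 168, 167, 168, 168, 169]
tri slotL top (array([504.93027411, 190.52736961,  51.4053227 ]), np.float64(0.9638196286826382)) slotR (array([516.7543883 , 245.26247367,  51.02291249]), np.float64(0.03586545121057071))
tri R guide low end (array([529.29761142, 272.25193869,  66.06206194]), np.float64(0.295021192849648))
```

Run:
```python
from h import *
c1,c2=camat("d1.npy"),camat("d2.npy")
# heel-stop foot (rest x=-1, z=0) line : (u,v)
d1=[(318,52.3),(330,55),(342,58.3)]; d2=[(318,146.4),(330,149),(342,152)]
yaw=np.radians(-12.1); ex=np.array([np.cos(yaw),np.sin(yaw)]); ey=np.array([-ex[1],ex[0]])
for c,L in((c1,d1),(c2,d2)):
    P=[onz(c,q,38) for q in L]; print("along x:",[round(float(p[:2]@ex),1) for p in P])
# y=0 line
for nm,P in (("slotmid",[(504.93+516.75)/2,(190.53+245.26)/2]),("hi",[683.3,180.9]),("lo",[413.8,238.3])): P=np.array(P); print(nm,"along",P@ex,"across",P@ey)
# slot centroids on slope plane, across
for ori in (478,):
    n=np.array([-np.sin(np.radians(25))*ex[0],-np.sin(np.radians(25))*ex[1],np.cos(np.radians(25))])
    p0=np.r_[ex*(478)+ey*320,38.]
    for c,A,B in((c1,(305.7,149.1),(359.1,160.8)),(c1,(319.9,81),(371.9,92.9)),(c2,(319.8,174.6),(367.9,185.1)),(c1,(291.5,215.5),(346.7,227.2))):
        r=[]
        for q in(A,B):
            o,d=ray(c,q); X=o+d*((p0-o)@n)/(d@n); r.append(X)
        m=(r[0]+r[1])/2; print("mid",m.round(1),"along",m[:2]@ex,"across",m[:2]@ey,"pair yaw",np.degrees(np.arctan2(*(r[1]-r[0])[[1,0]]))-90)
g=cv2.imread("pics/d2.png",0)
print(onz(c2,(398.3,99.4),60))
```

```text
along x: [424.7, 424.6, 425.1]
along x: [424.4, 424.4, 424.8]
slotmid along 453.8159519018382 across 320.1356250473048
hi along 630.1992876478542 across 320.1133515618133
lo along 354.65459983073055 across 319.74590664917736
mid [580.8 203.5  60. ] along 525.2335500892593 across 320.70962244720795 pair yaw -12.162896986486942
mid [507.9 219.1  25.2] along 450.6402597976004 across 320.6963477494864 pair yaw -12.142090506694444
mid [513.4 219.4  27.8] along 456.03049896142835 across 322.18369237579356 pair yaw -12.246760220035668
mid [647.3 189.1  91.8] along 593.3111025023212 across 320.6019584114415 pair yaw -12.301070289896032
[426.1790505  273.39390021  60.        ]
```

>>> jog_arm(
  offset=[
    [-3, -50, 0],
    [-3, -50, 0],
    [-2, -50, 0],
    [-2, -50, 0],
    [-2, -50, 0],
    [-2, -50, 0],
    [-2, -50, 20],
    [0, -45, 40],
  ],
  yaw=[0, 0, 0, 0, 0, 0, 0, 0],
  grip=0.28,
)

```text
time_s: 17.77
tool_pos: [553.7, -204.1, 252.1]
orientation: [0.001, 3.136, -0.005]
wrist_force: [0.2, -0.7, 0.2]
opening: 60.1
gripper_force: 0.0
```

>>> jog_arm(
  offset=[
    [0, 0, 50],
    [0, 0, 20],
    [0, 0, 0],
    [0, 0, 0],
  ],
  yaw=[0, 0, 0, 0],
)

```text
time_s: 18.27
tool_pos: [552.7, -201.3, 181.8]
orientation: [-0.0, 3.14, -0.002]
wrist_force: [-0.3, -0.6, 0.7]
opening: 60.2
gripper_force: 0.0
```

Run:
```python
from h import *
s=arm.read_state(); print(s["time_s"],s["tool_pos"],s["orientation"],s["opening"],s["wrist_torque"])
c,im=snap("wrist","w9.png"); o=im[:,:,0]*0+cv2.cvtColor(im,cv2.COLOR_RGB2GRAY)
L=[]
for v in range(100,200,10):
    r=o[v].astype(int); l=q=int(proj(c,[500,-201,116])[0])
    while abs(r[l-3]-r[l])<22: l-=1
    while abs(r[q+3]-r[q])<22: q+=1
    L.append((onz(c,(l-1,v),116)+onz(c,(q+1,v),116))/2)
L=np.array(L); k=np.polyfit(L[:,0],L[:,1],1); print("yaw",np.degrees(np.arctan(k[0])),"y@550",np.polyval(k,550), np.std(L[:,1]-np.polyval(k,L[:,0])))
e=proj(c,[416,-201,20]); print(e,o[int(e[1])-15:int(e[1])+25,int(e[0])])
```

```text
18.275 [ 552.73240152 -201.33483547  181.75224575] [-2.84436150e-04  3.13951715e+00 -1.75339029e-03] 60.220506598138485 [0.02797494 0.01253836 0.02691434]
yaw 0.1326115002140975 y@550 -200.4256646220573 0.0894624732109506
[323.19365022  55.1455373 ] [104 104 105 104 105 105 105 105 105 105 105 105 105 105 102 115 135 137
 135 135 136 135 135 138 139 139 138 136 135 136 136 135 134 133 134 133
 129 110  96 106]
```

>>> jog_arm(
  offset=[
    [0, 0.8, 30],
    [0, 0, 30],
    [0, 0, 20],
    [0, 0, 9.5],
    [0, 0, 0],
  ],
  yaw=[0, 0, 0, 0, 0],
)

```text
time_s: 18.95
tool_pos: [552.0, -200.0, 91.6]
orientation: [-0.001, 3.141, -0.001]
wrist_force: [0.1, 0.3, -0.9]
opening: 59.9
gripper_force: 0.0
```

>>> jog_arm(
  offset=[
    [0, 0, 0],
    [0, 0, 0],
    [0, 0, 0],
    [0, 0, 0],
  ],
  yaw=[0, 0, 0, 0],
  grip=-1,
  newtons=25,
)

```text
time_s: 19.45
tool_pos: [551.9, -200.5, 91.5]
orientation: [-0.0, 3.14, -0.002]
wrist_force: [0.0, -1.6, 0.2]
opening: 29.9
gripper_force: 25.0
```

>>> jog_arm(
  offset=[
    [0, 0, -5],
    [0, 0, -8],
    [0, 0, -10],
    [0, 0, -10],
    [0, 0, 0],
    [0, 0, 0],
  ],
  yaw=[0, 0, 0, 0, 0, 0],
)

```text
time_s: 20.2
tool_pos: [551.3, -199.7, 123.9]
orientation: [0.0, -3.141, -0.0]
wrist_force: [-1.3, -1.2, -6.8]
opening: 29.9
gripper_force: 25.0
```

Run:
```python
from h import *
s=arm.read_state(); print(s["time_s"],s["tool_pos"],s["orientation"],s["opening"],s["wrist_force"],s["wrist_torque"])
```

```text
20.2 [ 551.33110554 -199.71113308  123.91942547] [ 3.44175656e-04 -3.14143724e+00 -1.93973089e-04] 29.932019383826848 [-1.29479856 -1.1632198  -6.77922478] [ 0.02407607 -0.2241588   0.0428013 ]
```

>>> jog_arm(
  offset=[
    [0, 0, -15],
    [0, 0, -25],
    [0, 0, -25],
    [0, 0, 0],
  ],
  yaw=[0, 0, 0, 0],
)

```text
time_s: 20.7
tool_pos: [553.7, -201.0, 192.5]
orientation: [-0.0, 3.135, -0.005]
wrist_force: [0.0, -1.0, -6.1]
opening: 29.7
gripper_force: 25.0
```

>>> jog_arm(
  offset=[
    [0, 0, 0],
    [0, 0, 0],
  ],
  yaw=[0, 0],
  newtons=18,
)

```text
time_s: 20.95
tool_pos: [550.4, -199.2, 187.2]
orientation: [0.0, -3.139, -0.003]
wrist_force: [-0.4, -0.3, -6.6]
opening: 29.9
gripper_force: 18.0
```

Run:
```python
from h import *
s=arm.read_state(); print(s["time_s"],s["tool_pos"],s["gripper_force"],s["wrist_force"],s["wrist_torque"])
c,im=snap("wrist","w10.png")
def pred(th,xg=14):
    t=np.radians(th); g=s["tool_pos"]+[0,0,18.8]; r=[]
    for x,z in((-123,8),(-88,112)):
        dx,dz=x-xg,z-99; r.append(proj(c,g+[dx*np.cos(t)-dz*np.sin(t),0,dx*np.sin(t)+dz*np.cos(t)]).round(0).tolist())
    return r
for th in(0,5,10,15,20,25): print(th,pred(th))
g=cv2.cvtColor(im,cv2.COLOR_RGB2GRAY); print([int(v) for v in g[0:130:2,323]])
```

```text
20.95 [ 550.35431022 -199.21187686  187.15828809] 17.998945713043213 [-0.39021573 -0.26638035 -6.57436714] [ 0.04435442 -0.21288029 -0.03009461]
0 [[322.0, 25.0], [323.0, 53.0]]
5 [[322.0, 45.0], [323.0, 56.0]]
10 [[322.0, 65.0], [323.0, 60.0]]
15 [[322.0, 84.0], [323.0, 67.0]]
20 [[322.0, 102.0], [323.0, 74.0]]
25 [[322.0, 120.0], [323.0, 83.0]]
[180, 178, 180, 182, 178, 176, 179, 183, 112, 110, 114, 114, 114, 114, 114, 133, 150, 145, 147, 147, 147, 151, 152, 148, 146, 149, 148, 126, 138, 168, 92, 70, 85, 88, 90, 93, 95, 98, 100, 103, 105, 106, 106, 106, 106, 107, 106, 107, 108, 108, 107, 108, 108, 108, 108, 98, 107, 107, 106, 106, 107, 107, 106, 107, 106]
```

>>> jog_arm(
  offset=[
    [0, 0, -25],
    [0, 20, -30],
    [-2, 40, -20],
    [-3, 45, 0],
    [-3, 45, 0],
    [-3, 45, 0],
    [-3, 45, 0],
    [-3, 45, 0],
  ],
  yaw=[0, 0, 0, 0, 0, 0, 0, 0],
  newtons=30,
)

```text
time_s: 22.0
tool_pos: [567.9, 86.5, 262.9]
orientation: [0.0, -3.14, 0.0]
wrist_force: [0.7, -0.0, -6.9]
opening: 29.9
gripper_force: 30.0
```

>>> jog_arm(
  offset=[
    [-1, 45, 0],
    [0, 40, 0],
    [0, 25, 0],
    [0, 10, 0],
    [0, 0, 0],
    [0, 0, 0],
    [0, 0, 0],
    [0, 0, 0],
  ],
  yaw=[0, 0, 0, 0, 0.07, 0.07, 0.071, 0],
)

```text
time_s: 23.0
tool_pos: [569.3, 204.1, 263.3]
orientation: [-0.331, -3.123, 0.002]
wrist_force: [0.6, 0.1, -6.4]
opening: 29.7
gripper_force: 30.0
```

Run:
```python
from h import *
s=arm.read_state(); print(s["time_s"],s["tool_pos"],s["orientation"],s["wrist_force"],s["wrist_torque"])
R=Ro.from_rotvec(s["orientation"]).as_matrix(); print("tool yaw",np.degrees(np.arctan2(R[1,0],R[0,0])))
d=R.T@(np.array([568.4,205.8,215])-s["tool_pos"]); print("offset to approach",d)
```

```text
23.0 [569.28642281 204.10355885 263.33123598] [-3.30684726e-01 -3.12318668e+00  1.79471216e-03] [ 0.64900776  0.08258874 -6.35869805] [ 0.0347153  -0.1771503  -0.00676415]
tool yaw 167.91199077828094
offset to approach [ 1.18229301  1.53295013 48.33036599]
```

>>> jog_arm(
  offset=[
    [1, 1.5, 20],
    [0, 0, 20],
    [0, 0, 12],
    [0, 0, 4],
    [0, 0, 0],
    [0, 0, 0],
  ],
  yaw=[0, 0, 0, 0, 0, 0],
  newtons=18,
)

```text
time_s: 23.75
tool_pos: [569.5, 207.0, 209.1]
orientation: [0.33, 3.122, 0.001]
wrist_force: [-0.1, 0.0, -7.1]
opening: 29.6
gripper_force: 18.0
```

>>> jog_arm(
  offset=[
    [0, 0, 3],
    [0, 0, 3],
    [0, 0, 3],
    [0, 0, 0],
  ],
  yaw=[0, 0, 0, 0],
)

```text
time_s: 24.25
tool_pos: [568.4, 206.9, 198.5]
orientation: [-0.33, -3.123, 0.0]
wrist_force: [0.5, -1.2, -6.5]
opening: 29.7
gripper_force: 18.0
```

Run:
```python
from h import *
s=arm.read_state(); print(s["time_s"],s["tool_pos"],s["wrist_force"],s["wrist_torque"])
```

```text
24.25 [568.39828251 206.88711591 198.51622759] [ 0.51934121 -1.20926152 -6.47352459] [-0.0791333  -0.13091553  0.01481196]
```

>>> jog_arm(
  offset=[
    [0, 0, 3],
    [0, 0, 3],
    [0, 0, 3],
    [0, 0, 0],
  ],
  yaw=[0, 0, 0, 0],
  newtons=15,
)

```text
time_s: 24.75
tool_pos: [565.1, 208.0, 190.5]
orientation: [-0.328, -3.117, -0.001]
wrist_force: [-11.1, 1.5, 2.5]
opening: 30.0
gripper_force: 15.0
```

>>> jog_arm(
  offset=[
    [0, 0, 3],
    [0, 0, 3],
    [0, 0, 2],
    [0, 0, 0],
  ],
  yaw=[0, 0, 0, 0],
)

```text
time_s: 25.25
tool_pos: [564.2, 208.3, 182.4]
orientation: [-0.328, -3.115, -0.001]
wrist_force: [-12.7, 1.5, 2.7]
opening: 29.9
gripper_force: 15.0
```

Run:
```python
from h import *
s=arm.read_state(); print(s["time_s"],s["tool_pos"],s["wrist_force"],s["wrist_torque"])
c,im=snap("wrist","w11.png"); yaw=np.radians(-12.1); ex=np.array([np.cos(yaw),np.sin(yaw),0])
for th in(0,5,10,15,20,25,28):
    t=np.radians(th); g=s["tool_pos"]+[0,0,18.8]; r=[]
    for x,z in((-123,8),(-88,112)):
        dx,dz=x-13.5,z-99; r.append(proj(c,g+ex*(dx*np.cos(t)-dz*np.sin(t))+[0,0,dx*np.sin(t)+dz*np.cos(t)]).round(0).tolist())
    print(th,r)
g=cv2.cvtColor(im,cv2.COLOR_RGB2GRAY); print([int(v) for v in g[0:180:2,323]])
```

```text
25.25 [564.23118231 208.25044835 182.39747986] [-12.72849656   1.51208624   2.72185824] [ 0.3253026   2.15523533 -0.12600449]
0 [[323.0, 27.0], [323.0, 54.0]]
5 [[323.0, 48.0], [323.0, 57.0]]
10 [[323.0, 67.0], [323.0, 62.0]]
15 [[323.0, 86.0], [323.0, 68.0]]
20 [[323.0, 104.0], [323.0, 76.0]]
25 [[323.0, 122.0], [323.0, 84.0]]
28 [[323.0, 133.0], [323.0, 90.0]]
[178, 177, 179, 179, 175, 173, 176, 176, 177, 176, 174, 173, 177, 178, 181, 186, 185, 184, 180, 141, 94, 100, 101, 138, 189, 188, 79, 83, 85, 88, 92, 94, 97, 99, 98, 99, 98, 99, 101, 101, 102, 102, 102, 102, 85, 100, 100, 100, 100, 100, 99, 100, 100, 99, 100, 100, 101, 100, 100, 100, 100, 101, 100, 100, 101, 101, 101, 101, 102, 101, 101, 101, 101, 101, 101, 102, 101, 101, 101, 101, 101, 101, 101, 102, 101, 101, 102, 102, 101, 102]
```

>>> jog_arm(
  offset=[
    [0, 0, -10],
    [0, 0, -15],
    [-10, 0, -10],
    [-20, 0, 0],
    [0, 0, 0],
    [0, 0, 0],
  ],
  yaw=[0, 0, 0, 0, 0, 0],
)

```text
time_s: 26.05
tool_pos: [597.8, 200.4, 216.7]
orientation: [-0.331, -3.123, 0.0]
wrist_force: [-0.5, 0.8, -7.6]
opening: 29.6
gripper_force: 15.0
```

```bash
cat > st.py <<'E'
from h import *
s=arm.read_state(); print(s["time_s"],s["tool_pos"].round(1),s["wrist_force"].round(2),s["wrist_torque"].round(3),s["gripper_force"].round(1),s["opening"].round(1))
c,im=snap("wrist","st.png")
R=Ro.from_rotvec(s["orientation"]).as_matrix()
def pt(th,x,z,sl=0):
    t=np.radians(th); dx,dz=x-13.5,z-99+sl
    return proj(c,s["tool_pos"]+[0,0,18.8]-R[:,0]*(dx*np.cos(t)-dz*np.sin(t))+[0,0,dx*np.sin(t)+dz*np.cos(t)]).round(0)[1]
for sl in(0,8): print("slip",sl,[(th,pt(th,-123,8,sl),pt(th,-107,48,sl),pt(th,-88,112,sl)) for th in(0,5,10,15,20,25,30)])
print([im[v,323].tolist() for v in range(10,130,3)])
E
python3 st.py
```

```text
Traceback (most recent call last):
  File "st.py", line 2, in <module>
    s=arm.read_state(); print(s["time_s"],s["tool_pos"].round(1),s["wrist_force"].round(2),s["wrist_torque"].round(3),s["gripper_force"].round(1),s["opening"].round(1))
                                                                                                                      ^^^^^^^^^^^^^^^^^^^^^^^^
AttributeError: 'float' object has no attribute 'round'
```

```bash
sed -i 's/s\["gripper_force"\].round(1),s\["opening"\].round(1)/s["gripper_force"],s["opening"]/' st.py; python3 st.py
```

```text
26.05 [597.8 200.4 216.7] [-0.51  0.77 -7.58] [ 0.006 -0.116  0.01 ] 14.999326765537262 29.572897789208415
slip 0 [(0, np.float64(26.0), np.float64(39.0), np.float64(54.0)), (5, np.float64(46.0), np.float64(54.0), np.float64(57.0)), (10, np.float64(66.0), np.float64(69.0), np.float64(62.0)), (15, np.float64(84.0), np.float64(84.0), np.float64(68.0)), (20, np.float64(103.0), np.float64(99.0), np.float64(75.0)), (25, np.float64(121.0), np.float64(114.0), np.float64(84.0)), (30, np.float64(138.0), np.float64(129.0), np.float64(93.0))]
slip 8 [(0, np.float64(22.0), np.float64(35.0), np.float64(49.0)), (5, np.float64(42.0), np.float64(49.0), np.float64(50.0)), (10, np.float64(61.0), np.float64(64.0), np.float64(54.0)), (15, np.float64(80.0), np.float64(79.0), np.float64(59.0)), (20, np.float64(98.0), np.float64(93.0), np.float64(65.0)), (25, np.float64(115.0), np.float64(108.0), np.float64(73.0)), (30, np.float64(133.0), np.float64(122.0), np.float64(82.0))]
[[162, 159, 159], [180, 177, 176], [125, 123, 123], [126, 123, 123], [126, 123, 123], [126, 124, 123], [125, 123, 123], [105, 103, 103], [20, 21, 23], [22, 22, 23], [23, 23, 24], [103, 102, 102], [128, 127, 126], [183, 181, 181], [184, 182, 182], [184, 182, 181], [184, 182, 181], [185, 182, 182], [72, 74, 77], [78, 78, 83], [85, 85, 89], [90, 91, 95], [92, 93, 97], [92, 93, 98], [92, 93, 97], [94, 94, 99], [95, 94, 99], [95, 94, 99], [94, 94, 99], [94, 95, 99], [93, 94, 98], [93, 94, 98], [94, 94, 99], [94, 95, 100], [94, 95, 99], [95, 95, 99], [95, 95, 100], [94, 95, 99], [94, 94, 99], [94, 96, 100]]
```

>>> jog_arm(
  offset=[
    [8, -0.8, 0],
    [7, 0, 3],
    [1.5, 0, 5],
    [1.5, 0, 5],
    [1.5, 0, 4],
    [1.5, 0, 4],
    [0, 0, 0],
  ],
  yaw=[0, 0, 0, 0, 0, 0, 0],
)

```text
time_s: 26.98
tool_pos: [576.9, 204.1, 195.3]
orientation: [-0.33, -3.123, 0.001]
wrist_force: [0.1, -0.3, -6.6]
opening: 29.5
gripper_force: 15.0
```

>>> jog_arm(
  offset=[
    [2, 0, 3],
    [2, 0, 3],
    [1, 0, 2],
    [0, 0, 0],
  ],
  yaw=[0, 0, 0, 0],
)

```text
time_s: 27.48
tool_pos: [572.2, 205.2, 187.7]
orientation: [-0.33, -3.124, 0.0]
wrist_force: [0.4, 0.1, -6.9]
opening: 29.8
gripper_force: 15.0
```

```bash
python3 st.py
```

```text
27.475 [572.2 205.2 187.7] [ 0.38  0.1  -6.88] [-0.017 -0.057  0.04 ] 14.999316483736038 29.78226097754051
slip 0 [(0, np.float64(26.0), np.float64(39.0), np.float64(55.0)), (5, np.float64(46.0), np.float64(54.0), np.float64(57.0)), (10, np.float64(65.0), np.float64(69.0), np.float64(62.0)), (15, np.float64(84.0), np.float64(84.0), np.float64(68.0)), (20, np.float64(103.0), np.float64(99.0), np.float64(75.0)), (25, np.float64(121.0), np.float64(114.0), np.float64(84.0)), (30, np.float64(138.0), np.float64(129.0), np.float64(93.0))]
slip 8 [(0, np.float64(22.0), np.float64(35.0), np.float64(50.0)), (5, np.float64(42.0), np.float64(49.0), np.float64(51.0)), (10, np.float64(61.0), np.float64(64.0), np.float64(54.0)), (15, np.float64(80.0), np.float64(78.0), np.float64(59.0)), (20, np.float64(98.0), np.float64(93.0), np.float64(65.0)), (25, np.float64(115.0), np.float64(107.0), np.float64(73.0)), (30, np.float64(133.0), np.float64(122.0), np.float64(82.0))]
[[174, 174, 159], [175, 175, 160], [179, 178, 163], [185, 184, 169], [183, 182, 167], [181, 179, 165], [91, 91, 96], [97, 98, 103], [144, 143, 143], [187, 184, 182], [162, 159, 158], [130, 128, 127], [131, 128, 128], [131, 128, 128], [132, 129, 129], [131, 129, 129], [97, 95, 96], [24, 24, 25], [74, 75, 78], [80, 80, 84], [85, 86, 90], [92, 92, 97], [95, 95, 100], [95, 95, 100], [95, 96, 101], [96, 96, 101], [96, 96, 102], [96, 96, 101], [98, 97, 102], [83, 83, 87], [96, 96, 100], [96, 97, 101], [96, 97, 101], [97, 97, 102], [96, 97, 102], [97, 97, 102], [97, 97, 102], [97, 97, 102], [96, 97, 101], [97, 98, 102]]
```

>>> jog_arm(
  offset=[
    [-4, 0, 0],
    [-4, 0, 3],
    [0, 0, 3],
    [0, 0, 3],
    [0, 0, 3],
    [0, 0, 0],
  ],
  yaw=[0, 0, 0, 0, 0, 0],
)

```text
time_s: 28.28
tool_pos: [577.9, 204.2, 175.5]
orientation: [-0.329, -3.119, 0.0]
wrist_force: [-4.0, 0.3, -3.6]
opening: 30.2
gripper_force: 15.0
```

```bash
python3 st.py | head -1
```

```text
28.275 [577.9 204.2 175.5] [-3.98  0.35 -3.65] [0.113 0.636 0.014] 14.999588280916214 30.22777740407147
```

>>> jog_arm(
  offset=[
    [0, 0, 2],
    [0, 0, 2],
    [0, 0, 2],
    [0, 0, 0],
  ],
  yaw=[0, 0, 0, 0],
)

```text
time_s: 28.82
tool_pos: [577.4, 204.4, 170.4]
orientation: [-0.329, -3.118, -0.0]
wrist_force: [-9.6, 1.9, 1.9]
opening: 29.9
gripper_force: 15.0
```

```bash
python3 st.py
```

```text
28.825 [577.4 204.4 170.4] [-9.6   1.92  1.9 ] [ 0.155  1.648 -0.022] 15.000793933868408 29.91158056746824
slip 0 [(0, np.float64(26.0), np.float64(39.0), np.float64(54.0)), (5, np.float64(47.0), np.float64(55.0), np.float64(57.0)), (10, np.float64(66.0), np.float64(70.0), np.float64(62.0)), (15, np.float64(85.0), np.float64(85.0), np.float64(68.0)), (20, np.float64(104.0), np.float64(100.0), np.float64(75.0)), (25, np.float64(122.0), np.float64(115.0), np.float64(84.0)), (30, np.float64(139.0), np.float64(129.0), np.float64(93.0))]
slip 8 [(0, np.float64(22.0), np.float64(35.0), np.float64(49.0)), (5, np.float64(42.0), np.float64(50.0), np.float64(50.0)), (10, np.float64(62.0), np.float64(64.0), np.float64(53.0)), (15, np.float64(80.0), np.float64(79.0), np.float64(59.0)), (20, np.float64(99.0), np.float64(94.0), np.float64(65.0)), (25, np.float64(116.0), np.float64(108.0), np.float64(73.0)), (30, np.float64(133.0), np.float64(123.0), np.float64(82.0))]
[[181, 179, 165], [179, 177, 163], [88, 88, 93], [97, 97, 101], [138, 136, 137], [184, 181, 180], [159, 157, 156], [129, 126, 126], [129, 127, 126], [129, 126, 126], [129, 126, 126], [129, 127, 127], [130, 127, 127], [22, 23, 23], [23, 22, 24], [21, 22, 23], [22, 23, 25], [131, 129, 128], [131, 129, 129], [188, 185, 185], [189, 186, 186], [70, 71, 74], [80, 80, 84], [89, 89, 94], [92, 93, 98], [93, 93, 98], [92, 92, 97], [93, 93, 98], [93, 94, 99], [93, 93, 98], [87, 87, 92], [94, 95, 99], [94, 94, 99], [94, 94, 99], [94, 95, 99], [94, 95, 99], [94, 95, 99], [95, 96, 100], [94, 95, 99], [94, 95, 99]]
```

>>> jog_arm(
  offset=[
    [2, 0, 0],
    [2, 0, 1],
    [1, 0, 2],
    [1, 0, 2],
    [0, 0, 0],
  ],
  yaw=[0, 0, 0, 0, 0],
  newtons=12,
)

```text
time_s: 29.5
tool_pos: [577.8, 204.4, 170.3]
orientation: [0.33, 3.115, 0.001]
wrist_force: [-4.4, -2.3, 12.1]
opening: 29.6
gripper_force: 12.0
```

```bash
cat > sc.py <<'E'
import sys
from h import *
im=arm.capture("scene"); cv2.imwrite("pics/sc.png",im[:,:,::-1])
c=cam("scene"); yaw=np.radians(-12.1); ex=np.array([np.cos(yaw),np.sin(yaw),0]); ey=np.array([-ex[1],ex[0],0])
# predicted scene pixels of home iron & rest corners
def rest(x,y,z): return ex*(497.7-72+.9063*x-.4226*z)+ey*(320.3+y)+np.array([0,0,38+.4226*x+.9063*z])
for n,p in(("nose tip",(229.5,0,4)),("rod top",(190.5,0,82)),("handle front top",(166.5,0,108)),("handle rear top",(34.5,0,108))): print(n,proj(c,rest(*p)).round(1))
hsv=cv2.cvtColor(im,cv2.COLOR_RGB2HSV); print("ok")
E
python3 st.py; python3 sc.py
```

```text
29.5 [577.8 204.4 170.3] [-4.42 -2.34 12.06] [-0.561  0.704 -0.004] 12.001132071018219 29.55388478079609
slip 0 [(0, np.float64(24.0), np.float64(38.0), np.float64(55.0)), (5, np.float64(44.0), np.float64(53.0), np.float64(58.0)), (10, np.float64(64.0), np.float64(68.0), np.float64(62.0)), (15, np.float64(83.0), np.float64(83.0), np.float64(68.0)), (20, np.float64(101.0), np.float64(98.0), np.float64(75.0)), (25, np.float64(119.0), np.float64(113.0), np.float64(83.0)), (30, np.float64(136.0), np.float64(127.0), np.float64(92.0))]
slip 8 [(0, np.float64(20.0), np.float64(34.0), np.float64(51.0)), (5, np.float64(40.0), np.float64(49.0), np.float64(51.0)), (10, np.float64(59.0), np.float64(63.0), np.float64(54.0)), (15, np.float64(78.0), np.float64(78.0), np.float64(59.0)), (20, np.float64(96.0), np.float64(92.0), np.float64(66.0)), (25, np.float64(114.0), np.float64(106.0), np.float64(73.0)), (30, np.float64(131.0), np.float64(121.0), np.float64(82.0))]
[[90, 91, 93], [96, 97, 101], [100, 100, 104], [184, 181, 180], [184, 181, 180], [129, 126, 126], [128, 125, 125], [129, 127, 126], [129, 127, 127], [129, 127, 127], [130, 128, 128], [76, 75, 75], [23, 23, 24], [22, 23, 24], [23, 24, 24], [54, 53, 54], [131, 129, 129], [179, 177, 177], [189, 186, 186], [188, 186, 186], [68, 68, 72], [77, 77, 81], [86, 86, 91], [93, 94, 99], [94, 94, 99], [93, 93, 98], [93, 94, 99], [93, 94, 99], [93, 94, 99], [74, 74, 78], [93, 95, 99], [94, 95, 99], [94, 95, 99], [94, 95, 99], [95, 96, 99], [94, 95, 99], [94, 95, 99], [94, 96, 100], [95, 96, 101], [94, 96, 101]]
nose tip [338.6 323.5]
rod top [369.3 288.5]
handle front top [383.7 277. ]
handle rear top [429.1 278.6]
ok
```

```bash
cat > tilt.py <<'E'
from h import *
def tilt(im,s,c):
    g=cv2.GaussianBlur(cv2.cvtColor(im,cv2.COLOR_RGB2GRAY),(3,3),0).astype(int); R=Ro.from_rotvec(s["orientation"]).as_matrix(); P=[]
    for v in range(85,215,4):
        r=g[v]; l=q=323
        while abs(r[l-3]-r[l])<20 and l>250: l-=1
        while abs(r[q+3]-r[q])<20 and q<400: q+=1
        l=l-3+int(np.argmax(abs(np.diff(r[l-4:l+3])))) ; q=q-2+int(np.argmax(abs(np.diff(r[q-2:q+5]))))
        w=q-l; d=c[0]*28.0/w
        X=c[3].T@(d*np.array([((l+q)/2-c[1])/c[0],(v-c[2])/c[0],1])-c[4]); T=R.T@(X-s["tool_pos"]); P.append((-T[0],-T[2],T[1],w))
    return np.array(P)
if __name__=="__main__":
    import sys
    s=arm.read_state(); c=cam("wrist"); im=arm.capture("wrist"); cv2.imwrite("pics/tl.png",im[:,:,::-1])
    for nm in("now","w10"):
        if nm=="w10":
            im=cv2.imread("pics/w10.png")[:,:,::-1].copy(); s=dict(s); s["tool_pos"]=np.array([550.354,-199.212,187.158]); s["orientation"]=np.array([3e-4,-3.139,-.003])
            p=arm.camera_params("wrist"); T=np.eye(4); T[:3,:3]=Ro.from_rotvec(s["orientation"]).as_matrix(); T[:3,3]=s["tool_pos"]; M=T@np.array(p["mount"]); R=M[:3,:3].T; c=(c[0],c[1],c[2],R,-R@M[:3,3])
        P=tilt(im,s,c); ok=abs(P[:,3]-np.median(P[:,3]))<25
        k=np.polyfit(P[ok,0],P[ok,1],1); res=P[:,1]-np.polyval(k,P[:,0]); ok&=abs(res)<6; k=np.polyfit(P[ok,0],P[ok,1],1)
        print(nm,"tilt",np.degrees(np.arctan(k[0])),"top z above TCP at grasp",k[1],ok.sum(),"widths",P[::4,3], "y",P[ok,2].mean())
E
python3 tilt.py
```

```text
now tilt 24.83511988633408 top z above TCP at grasp 34.157409582203854 30 widths [ 62. 100.  63.  63.  63.  64.  64.  65.  66.] y 0.12135946769708976
w10 tilt 0.29296798018239334 top z above TCP at grasp 29.58372535010876 33 widths [77. 77. 77. 75. 75. 74. 73. 72. 72.] y 0.08472932722054871
```

The handle tilt measures 24.8° from its apparent width, so the iron lies flush on the slope about 15 mm above home. Now I slide it downhill to the heel stop.

>>> jog_arm(
  offset=[
    [0, 0, -2],
    [0, 0, -1],
    [2, 0, 1],
    [2, 0, 1],
    [2, 0, 1],
    [2, 0, 1],
    [0, 0, 0],
  ],
  yaw=[0, 0, 0, 0, 0, 0, 0],
  newtons=18,
)

```text
time_s: 30.52
tool_pos: [572.8, 205.9, 168.2]
orientation: [0.33, 3.109, 0.002]
wrist_force: [7.8, -2.9, 8.5]
opening: 29.9
gripper_force: 18.0
```

```bash
python3 st.py | head -1; python3 tilt.py | head -1
```

```text
30.525 [572.8 205.9 168.2] [ 7.82 -2.88  8.46] [-0.707 -1.227  0.012] 18.000527322292328 29.922545213795253
now tilt 20.638161480427627 top z above TCP at grasp 29.28166228094417 30 widths [58. 64. 63. 63. 63. 64. 64. 65. 65.] y 0.09763632324968681
```

>>> jog_arm(
  offset=[
    [2, 0, 0.5],
    [2, 0, 0.5],
    [2, 0, 0.5],
    [0, 0, 0],
  ],
  yaw=[0, 0, 0, 0],
)

```text
time_s: 31.12
tool_pos: [570.9, 206.4, 169.5]
orientation: [0.329, 3.1, 0.002]
wrist_force: [12.1, -5.1, 12.3]
opening: 30.0
gripper_force: 18.0
```

>>> jog_arm(
  offset=[
    [1, 0, 0.5],
    [1, 0, 0.5],
    [1, 0, 0.5],
    [0, 0, 0],
  ],
  yaw=[0, 0, 0, 0],
)

```text
time_s: 31.62
tool_pos: [570.3, 206.8, 169.9]
orientation: [0.329, 3.095, 0.003]
wrist_force: [14.4, -5.8, 15.1]
opening: 29.8
gripper_force: 18.0
```

```bash
python3 st.py | head -1; python3 tilt.py | head -1
```

```text
31.625 [570.3 206.8 169.9] [14.37 -5.8  15.11] [-1.431 -2.405  0.029] 18.009894490242004 29.757969612756238
now tilt 21.40354535788827 top z above TCP at grasp 30.207916675443187 30 widths [57. 64. 62. 63. 64. 64. 64. 65. 65.] y -0.19044962175596286
```

```bash
python3 - <<'E'
s=open('tilt.py').read()
s=s.replace('T=R.T@(X-s["tool_pos"]); P.append((-T[0],-T[2],T[1],w))','D=X-s["tool_pos"]; h=-R[:2,0]/np.linalg.norm(R[:2,0]); P.append((D[:2]@h,D[2],D[:2]@[-h[1],h[0]],w))')
open('tilt.py','w').write(s)
E
python3 tilt.py
python3 - <<'E'
from h import *
R=Ro.from_rotvec(arm.read_state()["orientation"]).as_matrix(); print(R.round(4))
E
```

```text
now tilt 23.055860236984135 top z above TCP at grasp 30.54695811162701 30 widths [57. 64. 62. 63. 64. 64. 64. 65. 65.] y -0.21161499397763078
w10 tilt 0.14520136567876082 top z above TCP at grasp 29.577822718839364 33 widths [77. 77. 77. 75. 75. 74. 73. 72. 72.] y 0.026590729421002768
[[-0.9773  0.2098  0.0296]
 [ 0.2099  0.9777 -0.001 ]
 [-0.0291  0.0052 -0.9996]]
```

>>> jog_arm(
  offset=[
    [-3, 0, -2],
    [-3, 0, -2],
    [-3, 0, -1],
    [-3, 0, 0],
    [0, 0, 0],
  ],
  yaw=[0, 0, 0, 0, 0],
  newtons=12,
)

```text
time_s: 32.4
tool_pos: [572.6, 205.9, 167.9]
orientation: [0.331, 3.117, 0.002]
wrist_force: [4.9, -1.2, 5.7]
opening: 29.6
gripper_force: 12.0
```

```bash
python3 st.py | head -1; python3 tilt.py | head -1
```

```text
32.4 [572.6 205.9 167.9] [ 4.93 -1.18  5.68] [-0.33  -0.651 -0.068] 12.000994831323624 29.613157640984745
now tilt 20.421477994441915 top z above TCP at grasp 28.179987738129487 30 widths [57. 63. 62. 63. 63. 64. 64. 64. 65.] y 0.22247429736969818
```

Run:
```python
from h import *
from tilt import tilt
s=arm.read_state(); c=cam("wrist")
g=cv2.GaussianBlur(cv2.imread("pics/tl.png",0),(3,3),0).astype(float)
for v in range(76,220,12):
    r=g[v]; print(v,[int(x) for x in r[278:306:1]],"|",[int(x) for x in r[340:368]])
```

```text
76 [187, 187, 187, 187, 187, 187, 187, 187, 187, 187, 187, 187, 187, 187, 187, 187, 187, 187, 186, 173, 133, 85, 62, 59, 62, 64, 66, 69] | [83, 83, 82, 82, 81, 80, 82, 93, 112, 126, 130, 130, 130, 124, 106, 97, 111, 126, 129, 129, 128, 128, 129, 129, 130, 130, 132, 133]
88 [187, 188, 188, 188, 188, 187, 188, 188, 188, 188, 188, 188, 187, 182, 156, 106, 67, 59, 63, 66, 68, 70, 72, 74, 76, 78, 80, 82] | [96, 96, 96, 96, 95, 95, 94, 94, 94, 94, 92, 88, 90, 101, 104, 101, 110, 125, 130, 130, 129, 129, 130, 131, 131, 131, 131, 132]
100 [95, 95, 95, 95, 95, 95, 95, 95, 95, 95, 95, 95, 91, 77, 59, 52, 54, 59, 63, 66, 68, 70, 72, 74, 76, 79, 81, 83] | [96, 96, 96, 96, 96, 96, 95, 95, 95, 94, 93, 89, 84, 77, 70, 76, 100, 122, 130, 130, 129, 130, 131, 131, 131, 131, 132, 132]
112 [191, 191, 191, 191, 191, 191, 190, 189, 189, 188, 186, 184, 169, 124, 74, 53, 54, 59, 64, 67, 70, 72, 73, 75, 77, 80, 81, 83] | [97, 97, 97, 97, 97, 96, 96, 96, 95, 95, 94, 90, 85, 85, 86, 86, 98, 120, 131, 132, 130, 131, 132, 132, 132, 132, 132, 132]
124 [110, 112, 115, 119, 122, 125, 127, 129, 131, 131, 132, 132, 1
[... 1307 characters left out ...]
57, 61, 65, 68, 71, 73, 76, 78, 80, 82, 84, 86] | [100, 100, 99, 99, 99, 99, 99, 98, 97, 97, 96, 94, 91, 86, 86, 111, 159, 191, 198, 198, 198, 197, 197, 194, 189, 190, 193, 194]
196 [128, 142, 157, 165, 170, 176, 183, 188, 191, 193, 195, 178, 124, 66, 49, 53, 58, 62, 65, 68, 71, 73, 76, 78, 81, 83, 85, 87] | [101, 100, 100, 99, 99, 99, 99, 98, 98, 97, 96, 95, 92, 87, 81, 100, 152, 190, 197, 197, 197, 197, 197, 196, 196, 196, 195, 193]
208 [130, 149, 165, 169, 174, 180, 186, 190, 193, 195, 190, 161, 106, 60, 49, 54, 58, 62, 65, 68, 71, 73, 75, 78, 81, 83, 85, 87] | [101, 101, 100, 100, 100, 99, 99, 98, 98, 97, 97, 96, 92, 87, 82, 94, 136, 178, 194, 197, 197, 196, 196, 196, 196, 196, 195, 193]
```

>>> jog_arm(
  offset=[
    [0, 0, -1],
    [0, 0, 0],
    [0, 0, 0],
  ],
  yaw=[0, 0, 0],
  newtons=5,
)

```text
time_s: 32.88
tool_pos: [572.2, 205.8, 168.0]
orientation: [0.33, 3.118, 0.002]
wrist_force: [5.7, -1.0, 2.6]
opening: 29.9
gripper_force: 5.0
```

>>> jog_arm(
  offset=[
    [0, 0, 0],
    [0, 0, 0],
    [0, 0, 0],
    [0, 0, -20],
    [0, 0, -40],
    [0, 0, -40],
    [30, 0, -20],
    [40, 0, 0],
  ],
  yaw=[0, 0, 0, 0, 0, 0, 0, 0],
  grip=0.2,
)

```text
time_s: 33.88
tool_pos: [501.8, 220.9, 289.1]
orientation: [0.331, 3.12, 0.003]
wrist_force: [-0.6, 0.3, -0.8]
opening: 56.4
gripper_force: 0.0
```

>>> jog_arm(
  offset=[
    [20, 0, 0],
    [0, 0, 0],
    [0, 0, 0],
    [0, 0, 0],
  ],
  yaw=[0, 0, 0, 0],
)

```text
time_s: 34.38
tool_pos: [482.2, 224.4, 286.6]
orientation: [-0.332, -3.124, 0.0]
wrist_force: [-0.4, 0.4, -0.6]
opening: 56.7
gripper_force: 0.0
```

Run:
```python
from h import *
s=arm.read_state(); print(s["time_s"],s["tool_pos"],s["orientation"],s["wrist_force"]); np.save("e1.npy",np.r_[s["tool_pos"],s["orientation"]])
c,im=snap("wrist","e1.png"); yaw=np.radians(-12.1); ex=np.array([np.cos(yaw),np.sin(yaw),0]); ey=np.array([-ex[1],ex[0],0])
def rest(x,y,z,o=497.7): return ex*(o-72+.9063*x-.4226*z)+ey*(320.3+y)+np.array([0,0,38+.4226*x+.9063*z])
for o in(497.7,504.7):
  for n,p in(("stop top rear -9",(-9,0,11)),("stop top front",(-1,0,11)),("tab top rear",(0,0,8)),("tab top front",(16,0,8)),("handle rear",(34.5,0,112)),("lockgrip top",(-37,34,48)),("bolt tip",(12,34,18))): print(o,n,proj(c,rest(*p,o=o)).round(1))
```

```text
34.375 [482.22183341 224.43551674 286.600054  ] [-3.31502853e-01 -3.12366987e+00  3.85812346e-04] [-0.38394619  0.39333958 -0.62516298]
497.7 stop top rear -9 [322.2 195.4]
497.7 stop top front [322.2 202.5]
497.7 tab top rear [322.2 204.1]
497.7 tab top front [322.2 218.4]
497.7 handle rear [322.2 211.4]
497.7 lockgrip top [355.9 158.2]
497.7 bolt tip [354.2 212.6]
504.7 stop top rear -9 [322.2 201.8]
504.7 stop top front [322.2 208.9]
504.7 tab top rear [322.2 210.4]
504.7 tab top front [322.2 224.7]
504.7 handle rear [322.2 219.8]
504.7 lockgrip top [355.7 165.2]
504.7 bolt tip [354. 219.]
```

Run:
```python
from h import *
c=camat("e1.npy"); im=cv2.imread("pics/e1.png"); g=cv2.cvtColor(im,cv2.COLOR_BGR2GRAY)
for u in (295,305,312,322,332,340,345): print(u,[int(x) for x in g[176:250:2,u]])
for r in (200,206,212,218): print("row",r,[int(x) for x in g[r,270:375:3]])
n,l,st,ce=cv2.connectedComponentsWithStats((g<50).astype(np.uint8))
for i in range(1,n):
    if st[i][4]>60 and 100<ce[i][1]<280: print(ce[i].round(1),st[i])
hsv=cv2.cvtColor(im,cv2.COLOR_BGR2HSV); o=((hsv[...,0]>8)&(hsv[...,0]<28)&(hsv[...,1]>140)&(hsv[...,2]>90)).astype(np.uint8)
n,l,st,ce=cv2.connectedComponentsWithStats(o)
for i in range(1,n):
    if st[i][4]>6 and 150<ce[i][1]<280: print("orange",ce[i].round(1),st[i])
```

```text
295 [169, 169, 169, 169, 169, 169, 169, 170, 170, 158, 101, 81, 86, 79, 36, 170, 170, 170, 170, 170, 119, 101, 76, 88, 94, 98, 102, 105, 105, 105, 105, 106, 106, 106, 106, 107, 106]
305 [169, 169, 169, 169, 170, 169, 169, 170, 170, 159, 101, 82, 86, 80, 38, 119, 119, 119, 118, 119, 119, 73, 111, 119, 119, 119, 120, 119, 120, 120, 120, 120, 121, 120, 120, 121, 121]
312 [169, 169, 169, 169, 169, 169, 169, 169, 170, 159, 102, 81, 86, 80, 76, 118, 118, 122, 120, 105, 60, 52, 59, 65, 66, 66, 66, 66, 67, 67, 68, 67, 67, 68, 68, 67, 67]
322 [117, 137, 169, 169, 169, 169, 169, 169, 169, 160, 102, 82, 85, 81, 78, 118, 118, 121, 102, 80, 61, 69, 76, 82, 84, 84, 85, 85, 79, 84, 84, 84, 84, 84, 85, 84, 84]
332 [118, 118, 118, 118, 146, 170, 169, 169, 169, 160, 105, 81, 86, 80, 77, 117, 117, 122, 117, 73, 63, 70, 78, 85, 85, 86, 86, 87, 86, 87, 86, 86, 87, 86, 86, 87, 87]
340 [99, 118, 118, 118, 118, 146, 139, 147, 139, 141, 78, 62, 60, 62, 32, 108, 119, 119, 119, 140, 148, 78, 103, 78, 77, 77, 77, 77, 77, 77, 77, 77, 77, 77, 77, 77, 78]
345 [20, 20, 31, 30, 69, 91, 91, 90, 90, 87, 66, 54, 57, 52
[... 306 characters left out ...]
 170, 170, 170, 170, 170, 171, 156, 119, 119, 118, 118, 119, 118, 118, 118, 118, 117, 101, 108, 108, 118, 117, 119, 119, 116, 154, 154, 154, 169, 169]
row 212 [170, 170, 170, 170, 170, 170, 170, 170, 170, 170, 171, 169, 118, 119, 120, 121, 105, 102, 102, 102, 102, 120, 98, 119, 119, 132, 117, 120, 119, 116, 170, 170, 170, 170, 170]
row 218 [120, 139, 120, 120, 148, 120, 119, 114, 102, 96, 95, 78, 72, 49, 52, 61, 67, 67, 68, 69, 70, 70, 70, 71, 89, 110, 140, 142, 152, 168, 170, 170, 169, 170, 170]
[342.1 168.3] [ 294  148   78   36 1102]
[ 65.8 252.2] [ 62 244   9  17  84]
[635.6 270.2] [632 264   7  13  63]
orange [479.7 193. ] [461 144  47  88 499]
orange [451.4 205.3] [435 188  40  33 295]
```

Run:
```python
import cv2
g=cv2.imread("pics/e1.png",0)
for u in (285,295,300,310,316,322,328,334,338): print(u,g[194:214,u].tolist())
```

```text
285 [112, 102, 82, 74, 82, 84, 86, 85, 78, 58, 36, 125, 169, 168, 169, 169, 169, 170, 169, 169]
295 [158, 139, 101, 74, 81, 84, 86, 86, 79, 58, 36, 124, 169, 169, 169, 169, 169, 169, 169, 169]
300 [158, 140, 100, 72, 82, 84, 87, 86, 80, 60, 37, 125, 170, 169, 169, 169, 169, 169, 170, 169]
310 [159, 141, 101, 73, 81, 83, 87, 86, 79, 59, 37, 76, 100, 99, 100, 99, 99, 99, 98, 98]
316 [159, 141, 102, 72, 81, 84, 86, 87, 80, 66, 74, 106, 118, 118, 118, 118, 121, 122, 112, 93]
322 [159, 141, 102, 72, 82, 84, 85, 87, 81, 60, 77, 110, 117, 117, 118, 118, 121, 121, 102, 92]
328 [159, 142, 105, 75, 81, 84, 86, 86, 81, 67, 75, 105, 117, 117, 118, 118, 120, 122, 102, 93]
334 [159, 142, 106, 75, 81, 84, 86, 86, 81, 61, 90, 120, 117, 117, 117, 118, 120, 121, 120, 109]
338 [147, 118, 89, 71, 73, 77, 85, 86, 75, 49, 31, 64, 97, 108, 107, 107, 107, 107, 108, 111]
```

>>> jog_arm(
  offset=[
    [-40, 0, 0],
    [-52, 0, 0],
    [-52, 0, 0],
    [-52, 0, 0],
    [-48, 0, 0],
    [0, 0, 40],
    [0, 0, 50],
    [0, 0, 30],
  ],
  yaw=[0, 0, 0, 0, 0, 0, 0, 0],
  grip=-1,
)

```text
time_s: 35.42
tool_pos: [719.0, 172.8, 162.2]
orientation: [-0.331, -3.119, 0.002]
wrist_force: [0.6, 0.4, 0.5]
opening: 0.8
gripper_force: 0.0
```

>>> jog_arm(
  offset=[
    [0, 0, 15],
    [0, 0, 5],
    [0, 0, 0],
    [5, 0, 0],
    [4, 0, 0],
    [0, 0, 0],
  ],
  yaw=[0, 0, 0, 0, 0, 0],
)

```text
time_s: 36.17
tool_pos: [711.2, 175.8, 147.9]
orientation: [0.33, 3.123, 0.0]
wrist_force: [0.5, -0.1, -0.8]
opening: 0.4
gripper_force: 0.0
```

>>> jog_arm(
  offset=[
    [3, 0, 0],
    [2, 0, 0],
    [0, 0, 0],
  ],
  yaw=[0, 0, 0],
)

```text
time_s: 36.55
tool_pos: [706.2, 176.6, 146.9]
orientation: [-0.33, -3.124, 0.0]
wrist_force: [-0.1, 0.5, -0.4]
opening: 0.7
gripper_force: 0.0
```

>>> jog_arm(
  offset=[
    [2, 0, 2],
    [2, 0, 2],
    [0, 0, 0],
  ],
  yaw=[0, 0, 0],
)

```text
time_s: 36.92
tool_pos: [702.1, 177.5, 142.4]
orientation: [-0.33, -3.123, 0.0]
wrist_force: [-0.3, -0.6, 0.3]
opening: 0.5
gripper_force: 0.0
```

>>> jog_arm(
  offset=[
    [2, 0, 0],
    [2, 0, 0],
    [0, 0, 0],
  ],
  yaw=[0, 0, 0],
)

```text
time_s: 37.3
tool_pos: [698.5, 178.3, 143.1]
orientation: [0.33, 3.124, 0.0]
wrist_force: [0.2, -0.9, -0.1]
opening: 0.3
gripper_force: 0.0
```

>>> jog_arm(
  offset=[
    [2, 0, 0],
    [0, 0, 0],
  ],
  yaw=[0, 0],
)

```text
time_s: 37.55
tool_pos: [696.5, 178.7, 143.0]
orientation: [0.33, 3.124, 0.0]
wrist_force: [-0.2, -0.6, -0.5]
opening: 0.7
gripper_force: 0.0
```

>>> jog_arm(
  offset=[
    [2, 0, 0],
    [0, 0, 0],
  ],
  yaw=[0, 0],
)

```text
time_s: 37.8
tool_pos: [694.5, 179.1, 142.9]
orientation: [-0.33, -3.124, 0.0]
wrist_force: [-0.3, -0.1, 0.9]
opening: 0.6
gripper_force: 0.0
```

>>> jog_arm(
  offset=[
    [2, 0, 0],
    [0, 0, 0],
  ],
  yaw=[0, 0],
)

```text
time_s: 38.05
tool_pos: [692.6, 179.6, 142.9]
orientation: [-0.33, -3.124, -0.0]
wrist_force: [0.2, 0.1, -0.7]
opening: 0.6
gripper_force: 0.0
```

>>> jog_arm(
  offset=[
    [2, 0, 0],
    [0, 0, 0],
  ],
  yaw=[0, 0],
)

```text
time_s: 38.3
tool_pos: [690.6, 180.0, 143.0]
orientation: [-0.33, -3.124, -0.0]
wrist_force: [0.5, 0.2, 0.1]
opening: 0.4
gripper_force: 0.0
```

>>> jog_arm(
  offset=[
    [2, 0, 0],
    [0, 0, 0],
  ],
  yaw=[0, 0],
)

```text
time_s: 38.55
tool_pos: [688.7, 180.4, 143.0]
orientation: [-0.33, -3.124, 0.0]
wrist_force: [-0.5, -0.7, -0.2]
opening: 0.6
gripper_force: 0.0
```

>>> jog_arm(
  offset=[
    [2, 0, 0],
    [0, 0, 0],
  ],
  yaw=[0, 0],
)

```text
time_s: 38.8
tool_pos: [686.7, 180.8, 142.9]
orientation: [-0.33, -3.124, 0.0]
wrist_force: [0.3, -0.0, 0.4]
opening: 0.8
gripper_force: 0.0
```

>>> jog_arm(
  offset=[
    [2, 0, 0],
    [1, 0, 0],
    [0, 0, 0],
  ],
  yaw=[0, 0, 0],
)

```text
time_s: 39.17
tool_pos: [683.8, 181.4, 143.0]
orientation: [-0.33, -3.124, 0.0]
wrist_force: [-0.6, -0.0, -0.1]
opening: 0.7
gripper_force: 0.0
```

>>> jog_arm(
  offset=[
    [2, 0, 0],
    [1, 0, 0],
    [0, 0, 0],
  ],
  yaw=[0, 0, 0],
)

```text
time_s: 39.55
tool_pos: [680.9, 182.0, 142.9]
orientation: [-0.33, -3.124, -0.0]
wrist_force: [0.1, -0.3, -0.0]
opening: 0.5
gripper_force: 0.0
```

>>> jog_arm(
  offset=[
    [2, 0, 0],
    [0, 0, 0],
  ],
  yaw=[0, 0],
)

```text
time_s: 39.8
tool_pos: [678.9, 182.5, 142.9]
orientation: [-0.33, -3.124, 0.0]
wrist_force: [0.6, 0.4, 0.1]
opening: 0.5
gripper_force: 0.0
```

Run:
```python
from h import *
s=arm.read_state(); print(s["time_s"],s["tool_pos"],s["wrist_force"])
c,im=snap("wrist","f1.png"); g=cv2.cvtColor(im,cv2.COLOR_RGB2GRAY)
print("tcp px",proj(c,s["tool_pos"]))
for u in(300,322,345): print(u,[int(x) for x in g[200:300:3,u]])
```

```text
39.8 [678.88140551 182.49660641 142.92619392] [0.64340666 0.38866737 0.12927595]
tcp px [322.44790317 291.34580586]
300 [53, 55, 65, 80, 81, 83, 112, 108, 104, 106, 105, 95, 92, 91, 91, 89, 89, 88, 87, 86, 85, 83, 83, 80, 78, 76, 82, 70, 68, 62, 62, 62, 62, 61]
322 [47, 39, 29, 30, 8, 26, 63, 76, 88, 79, 167, 167, 167, 168, 133, 127, 121, 119, 119, 119, 116, 112, 110, 107, 105, 103, 91, 45, 33, 35, 52, 51, 45, 36]
345 [60, 69, 71, 76, 82, 88, 138, 165, 158, 157, 155, 154, 150, 147, 146, 144, 142, 140, 138, 137, 134, 131, 129, 125, 122, 120, 109, 67, 67, 61, 65, 62, 62, 65]
```

>>> jog_arm(
  offset=[
    [2, 0, 0],
    [1, 0, 0],
    [0, 0, 0],
  ],
  yaw=[0, 0, 0],
)

```text
time_s: 40.22
tool_pos: [676.0, 183.1, 143.0]
orientation: [-0.33, -3.124, 0.0]
wrist_force: [-0.5, -1.0, -0.2]
opening: 0.4
gripper_force: 0.0
```

>>> jog_arm(
  offset=[
    [2, 0, 0],
    [1, 0, 0],
    [0, 0, 0],
  ],
  yaw=[0, 0, 0],
)

```text
time_s: 40.6
tool_pos: [673.1, 183.7, 143.0]
orientation: [-0.33, -3.124, 0.0]
wrist_force: [-0.0, -0.1, 0.1]
opening: 1.0
gripper_force: 0.0
```

>>> jog_arm(
  offset=[
    [2, 0, 0],
    [0, 0, 0],
  ],
  yaw=[0, 0],
)

```text
time_s: 40.85
tool_pos: [671.1, 184.1, 143.0]
orientation: [-0.33, -3.124, -0.0]
wrist_force: [0.5, 0.5, -0.5]
opening: 0.6
gripper_force: 0.0
```

>>> jog_arm(
  offset=[
    [2, 0, 0],
    [0, 0, 0],
  ],
  yaw=[0, 0],
)

```text
time_s: 41.1
tool_pos: [669.1, 184.6, 142.9]
orientation: [-0.33, -3.124, -0.0]
wrist_force: [0.3, -0.1, 0.2]
opening: 0.3
gripper_force: 0.0
```

>>> jog_arm(
  offset=[
    [2, 0, 0],
    [2, 0, 0],
    [0, 0, 0],
  ],
  yaw=[0, 0, 0],
)

```text
time_s: 41.48
tool_pos: [666.5, 185.1, 143.7]
orientation: [0.33, 3.121, 0.0]
wrist_force: [3.7, -0.3, -1.2]
opening: 0.3
gripper_force: 1.5
```

>>> jog_arm(
  offset=[
    [2, 0, 0],
    [0, 0, 0],
  ],
  yaw=[0, 0],
)

```text
time_s: 41.72
tool_pos: [665.8, 185.3, 144.3]
orientation: [0.33, 3.118, 0.001]
wrist_force: [5.7, -1.6, 0.0]
opening: 0.6
gripper_force: 2.8
```

>>> jog_arm(
  offset=[
    [2, 0, 0],
    [0, 0, 0],
  ],
  yaw=[0, 0],
)

```text
time_s: 41.98
tool_pos: [665.2, 185.5, 145.3]
orientation: [0.33, 3.115, 0.001]
wrist_force: [7.8, -1.1, 1.9]
opening: 0.6
gripper_force: 3.7
```

>>> jog_arm(
  offset=[
    [-8, 0, 0],
    [-6, 0, -30],
    [0, 0, -55],
    [0, 0, -55],
    [50, 0, 0],
    [55, 0, 0],
    [55, 0, 0],
    [44, 0, 0],
  ],
  yaw=[0, 0, 0, 0, 0, 0, 0, 0],
)

```text
time_s: 42.98
tool_pos: [472.3, 226.4, 282.2]
orientation: [-0.329, -3.12, 0.001]
wrist_force: [-0.1, 0.7, -0.1]
opening: 0.5
gripper_force: 0.0
```

>>> jog_arm(
  offset=[
    [0, 0, 0],
    [0, 0, 0],
    [0, 0, 0],
  ],
  yaw=[0, 0, 0],
)

```text
time_s: 43.35
tool_pos: [476.6, 225.7, 282.7]
orientation: [-0.332, -3.123, 0.0]
wrist_force: [0.1, 0.4, -0.1]
opening: 0.6
gripper_force: 0.0
```

Run:
```python
from h import *
s=arm.read_state(); print(s["time_s"],s["tool_pos"],s["orientation"]); np.save("e2.npy",np.r_[s["tool_pos"],s["orientation"]])
c,im=snap("wrist","e2.png"); g=cv2.cvtColor(im,cv2.COLOR_RGB2GRAY)
yaw=np.radians(-12.1); ex=np.array([np.cos(yaw),np.sin(yaw),0]); ey=np.array([-ex[1],ex[0],0])
f=lambda a:proj(c,ex*a+ey*320.3+np.array([0,0,38]))
v=int(f(424.7)[1]); print("expected foot row",f(424.7))
for u in (290,300,310,316,322,328,334): print(u,v-14,g[v-14:v+12,u].tolist())
m=(g<45).astype(np.uint8); n,l,st,ce=cv2.connectedComponentsWithStats(m)
for i in range(1,n):
    if st[i][4]>60 and 200<ce[i][0]<450 and ce[i][1]<230: print(ce[i].round(1),st[i])
k=[i for i in range(1,n) if st[i][4]>500 and 250<ce[i][0]<400 and ce[i][1]<230]
if k:
    x,y,w,h,_=st[k[0]]; sub=(l[y:y+h,x:x+w]==k[0])
    for r in sub[::3]: print("".join(".#"[int(q)] for q in r[::2]))
```

```text
43.35 [476.57616722 225.66141567 282.71791739] [-3.31784712e-01 -3.12344853e+00  3.75595947e-04]
expected foot row [322.2161505  210.95388794]
290 196 [168, 168, 168, 164, 158, 138, 96, 73, 82, 84, 86, 85, 77, 57, 55, 130, 167, 168, 168, 168, 168, 168, 168, 168, 168, 168]
300 196 [168, 168, 168, 165, 158, 139, 96, 72, 82, 84, 85, 85, 78, 58, 35, 125, 168, 168, 168, 168, 168, 168, 168, 168, 168, 168]
310 196 [168, 168, 169, 165, 157, 137, 98, 73, 81, 83, 86, 86, 78, 57, 39, 78, 102, 101, 101, 98, 95, 95, 94, 94, 94, 94]
316 196 [168, 168, 168, 165, 157, 138, 98, 72, 82, 83, 85, 85, 78, 74, 91, 111, 117, 117, 117, 117, 119, 121, 120, 119, 102, 91]
322 196 [168, 167, 168, 165, 157, 137, 98, 72, 81, 83, 85, 86, 79, 58, 78, 111, 116, 117, 117, 117, 120, 121, 119, 110, 93, 89]
328 196 [167, 167, 168, 165, 157, 139, 100, 74, 81, 83, 85, 85, 78, 76, 87, 107, 117, 116, 117, 117, 121, 121, 119, 110, 93, 91]
334 196 [167, 167, 169, 166, 157, 139, 99, 72, 81, 83, 85, 85, 79, 58, 79, 110, 116, 116, 117, 116, 120, 120, 118, 118, 116, 107]
[342.4 174.1] [ 294  154   78   36 1082]
............................####.......
...........................######......
.........................#.#######.....
........................###########....
........................###########....
........................###########....
........................###########....
.######################################
#######################################
........................###########....
........................###########....
........................###########....
```

The heel tab sits against the stop, with no dark gap in its columns (tab edge at row 210, stop foot at row 211). The lock grip is at (353,165). Next I push the lock across.

>>> jog_arm(
  offset=[
    [27, 28, 0],
    [27.7, 29.4, 0],
    [0, 0, 50],
    [0, 0, 55],
    [0, 0, 55],
    [0, 0, 40],
    [0, 0, 20],
    [0, 0, 0],
  ],
  yaw=[0, 0, 0, 0, 0, 0, 0, 0],
)

```text
time_s: 44.4
tool_pos: [433.0, 292.5, 60.6]
orientation: [-0.331, -3.119, 0.004]
wrist_force: [-1.1, 0.4, 0.6]
opening: 0.9
gripper_force: 0.0
```

>>> jog_arm(
  offset=[
    [0, 0, 11],
    [0, 0, 0],
    [0, -4, 0],
    [0, -4, 0],
    [0, -4, 0],
    [0, 0, 0],
  ],
  yaw=[0, 0, 0, 0, 0, 0],
)

```text
time_s: 45.15
tool_pos: [432.0, 281.7, 52.4]
orientation: [0.331, 3.123, 0.001]
wrist_force: [-0.2, 0.9, 0.2]
opening: 0.4
gripper_force: 0.3
```

>>> jog_arm(
  offset=[
    [0, -4, 0],
    [0, -4, 0],
    [0, -4, 0],
    [0, -4, 0],
    [0, -4, 0],
    [0, -4, 0],
    [0, 0, 0],
  ],
  yaw=[0, 0, 0, 0, 0, 0, 0],
)

```text
time_s: 46.02
tool_pos: [426.3, 257.7, 51.7]
orientation: [-0.331, -3.123, 0.001]
wrist_force: [0.6, 0.6, -0.7]
opening: 0.2
gripper_force: 0.2
```

>>> jog_arm(
  offset=[
    [0, -2, 0],
    [0, -2, 0],
    [0, 0, 0],
  ],
  yaw=[0, 0, 0],
)

```text
time_s: 46.4
tool_pos: [425.5, 254.2, 51.8]
orientation: [-0.33, -3.124, 0.001]
wrist_force: [0.2, 0.6, -0.3]
opening: 0.7
gripper_force: 0.5
```

>>> jog_arm(
  offset=[
    [0, -2, 0],
    [0, -2, 0],
    [0, 0, 0],
  ],
  yaw=[0, 0, 0],
)

```text
time_s: 46.78
tool_pos: [425.1, 251.9, 52.0]
orientation: [0.332, 3.124, 0.005]
wrist_force: [1.2, 6.3, -1.7]
opening: 0.7
gripper_force: 3.1
```

>>> jog_arm(
  offset=[
    [0, -2, 0],
    [0, -2, 0],
    [0, 0, 0],
  ],
  yaw=[0, 0, 0],
)

```text
time_s: 47.15
tool_pos: [425.1, 251.1, 52.3]
orientation: [0.333, 3.122, 0.016]
wrist_force: [1.7, 14.7, -5.4]
opening: 1.0
gripper_force: 7.4
```

>>> jog_arm(
  offset=[
    [0, 8, 0],
    [0, 12, 0],
    [0, 0, -50],
    [0, 0, -60],
    [0, 0, -60],
    [-30, -22, -60],
    [-24.7, -22, 0],
    [0, 0, 0],
  ],
  yaw=[0, 0, 0, 0, 0, 0, 0, 0],
)

```text
time_s: 48.15
tool_pos: [470.9, 213.5, 275.7]
orientation: [0.335, 3.123, -0.001]
wrist_force: [-0.7, -0.1, -0.5]
opening: 0.5
gripper_force: 0.0
```

>>> jog_arm(
  offset=[
    [0, 0, 0],
    [0, 0, 0],
  ],
  yaw=[0, 0],
)

```text
time_s: 48.4
tool_pos: [468.7, 215.4, 274.1]
orientation: [-0.329, -3.122, 0.001]
wrist_force: [-0.2, 0.6, 0.2]
opening: 0.2
gripper_force: 0.0
```

Run:
```python
from h import *
s=arm.read_state(); print(s["time_s"],s["tool_pos"],s["orientation"],s["wrist_force"])
c,im=snap("wrist","e3.png"); g=cv2.cvtColor(im,cv2.COLOR_RGB2GRAY)
yaw=np.radians(-12.1); ex=np.array([np.cos(yaw),np.sin(yaw),0]); ey=np.array([-ex[1],ex[0],0])
def rest(x,y,z,o=497.7): return ex*(o-72+.9063*x-.4226*z)+ey*(320.3+y)+np.array([0,0,38+.4226*x+.9063*z])
for y in(34,-2,2): print(y,proj(c,rest(-37,y,48)).round(1),"bolt tip",proj(c,rest(12,y,18)).round(1),"foot",proj(c,rest(-1,y,0)).round(1))
m=(g<45).astype(np.uint8); n,l,st,ce=cv2.connectedComponentsWithStats(m)
for i in range(1,n):
    if st[i][4]>400 and 200<ce[i][0]<450 and ce[i][1]<230:
        print(ce[i],st[i]); x,y,w,h,_=st[i]
        for r in (l[y:y+h,x:x+w]==i)[::3]: print("".join(".#"[int(q)] for q in r[::2]))
v=int(proj(c,rest(-1,0,0))[1])
for u in (300,310,316,322,328,334): print(u,v-14,g[v-14:v+12,u].tolist())
```

```text
48.4 [468.69629006 215.41079189 274.06981881] [-3.28641245e-01 -3.12221184e+00  1.07047197e-03] [-0.22770411  0.5809566   0.22320142]
34 [368.7 171.1] bolt tip [366.2 226. ] foot [364.1 217.8]
-2 [332.2 171. ] bolt tip [331.6 226. ] foot [331.2 217.8]
2 [336.2 171. ] bolt tip [335.4 226. ] foot [334.8 217.8]
[338.07597173 180.51855124] [ 305  160   79   36 1132]
.............##.........................
...........######.......................
.........########.......................
........###########.....................
........###########.....................
........###########.....................
........###########.....................
########################################
########################################
........###########.....................
........###########.....................
........###########.....................
300 203 [166, 167, 167, 162, 153, 129, 87, 73, 81, 84, 87, 85, 73, 53, 53, 129, 167, 167, 167, 167, 167, 167, 167, 167, 167, 167]
310 203 [166, 167, 167, 163, 155, 131, 92, 78, 82, 83, 85, 84, 74, 54, 44, 91, 116, 116, 116, 116, 117, 117, 117, 127, 153, 167]
316 203 [167, 167, 167, 162, 154, 126, 83, 78, 82, 83, 86, 84, 76, 54, 41, 90, 116, 117, 117, 117, 117, 116, 117, 116, 116, 117]
322 203 [117, 117, 117, 113, 107, 94, 69, 54, 57, 58, 59, 59, 53, 38, 55, 79, 82, 82, 82, 82, 83, 85, 83, 98, 112, 111]
328 203 [114, 114, 114, 114, 114, 115, 115, 114, 115, 115, 115, 115, 115, 115, 115, 115, 115, 115, 115, 115, 114, 115, 114, 95, 86, 110]
334 203 [117, 117, 118, 117, 118, 117, 118, 118, 117, 117, 117, 118, 118, 118, 117, 117, 118, 118, 118, 117, 118, 118, 117, 98, 86, 93]
```

The lock grip is at pixel 331.5, where 332.2 was expected for full travel, and its bolt lies over the tab. One last check: the selector and rod on the docked iron.

>>> jog_arm(
  offset=[
    [-40, 8, -40],
    [-50, 0, -40],
    [-50, 0, 0],
    [-30, 0, 0],
    [0, 0, 0],
    [0, 0, 0],
    [0, 0, 0],
  ],
  yaw=[0, 0, 0, 0, 0, 0, 0],
)

```text
time_s: 49.32
tool_pos: [635.4, 188.2, 354.6]
orientation: [0.329, 3.124, 0.0]
wrist_force: [0.1, -0.5, -0.6]
opening: 0.5
gripper_force: 0.0
```

Run:
```python
from h import *
s=arm.read_state(); print(s["time_s"],s["tool_pos"])
c,im=snap("wrist","e4.png"); g=cv2.cvtColor(im,cv2.COLOR_RGB2GRAY)
yaw=np.radians(-12.1); ex=np.array([np.cos(yaw),np.sin(yaw),0]); ey=np.array([-ex[1],ex[0],0])
def rest(x,y,z,o=497.7): return ex*(o-72+.9063*x-.4226*z)+ey*(320.3+y)+np.array([0,0,38+.4226*x+.9063*z])
for n,p in(("sel rear",(146.5,0,129.5)),("sel front",(158.5,0,129.5)),("sel rear@0",(122.5,0,129.5)),("handle rear",(34.5,0,112)),("handle front",(166.5,0,108)),("rod top rear",(183.5,0,82)),("rod top front",(197.5,0,82)),("nose",(229,0,7))): print(n,proj(c,rest(*p)).round(1))
u=int(proj(c,rest(150,0,129))[0]); print(u,[int(x) for x in g[60:290:2,u]])
```

```text
49.325 [635.37567374 188.18270853 354.62595218]
sel rear [326.5 130.9]
sel front [326.5 145.3]
sel rear@0 [326.5 102.6]
handle rear [326.2  20.8]
handle front [326.2 165. ]
rod top rear [325.9 193.9]
rod top front [325.9 209.1]
nose [325.2 255.8]
326 [77, 77, 77, 77, 77, 77, 77, 77, 77, 77, 77, 77, 77, 77, 78, 77, 78, 77, 77, 77, 77, 78, 77, 71, 29, 28, 28, 28, 28, 28, 28, 28, 28, 29, 29, 28, 27, 73, 29, 75, 44, 65, 27, 19, 12, 10, 21, 30, 28, 24, 71, 68, 58, 49, 39, 42, 78, 84, 82, 82, 81, 79, 79, 129, 164, 55, 26, 28, 28, 28, 30, 31, 28, 43, 43, 43, 32, 25, 24, 69, 85, 135, 165, 166, 131, 122, 117, 117, 114, 110, 106, 104, 101, 100, 105, 103, 116, 115, 110, 160, 155, 152, 157, 158, 158, 153, 152, 128, 97, 27, 20, 18, 19, 16, 16]
```

```bash
python3 -c "
from workcell import arm
print(arm.job_done())"
```

```text
the job is handed in; nothing more can be done
None
```

I handed the job in at about 49 s of the 72 s. The rod is home in the iron, the selector is at dry, the iron lies flush on the rest with its heel tab at the stop, and the lock is fully across over the tab; the checks after docking were by image measurement and force only, because my 10 picture views were used up.

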